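# Load cleaning tablets under a press-and-turn cap and set the dose dial

## Task

Load the bakery's cleaning dosing unit: press the child-resistant cap down hard and turn it counterclockwise to open it, take it off, and put every cleaning tablet from the baking mat into the chamber under it. Then put the cap back on, press and turn it clockwise until it locks again (press, never force it round), set the dial to its fourth click clockwise from the zero stop (the long mark), and leave everything else on the counter where it is.

Things in the scene. Friction and masses are not known exactly. Their poses are not given: they have to be found in the camera images.
- unit: Dosing unit, fixed to the counter: grey box with a steel top, 170 (x) x 300 (y) x 100 mm high. Origin: centre of its underside. Own +x away from the robot, +y to the chamber end, z up; turned by up to 0.12 rad. On its top, along the middle: chamber mouth at y +90 mm, rubber cap rest at y 0, dial at y -90 mm. Chamber under the mouth about 76 x 76 mm inside, its floor 12 mm above the counter.
- mouth (a point): Centre of the chamber mouth at the top of the fixed steel neck (120 mm above the counter, 88 mm across); axes as the unit's. Inside the neck a ledge 6 mm thick leaves a bore of 44 mm, cut by two opposite slots. Round the mouth lies a sprung rubber gasket ring, 62 mm inside, 76 mm outside, its top 17 mm above this point with the cap off.
- rest (a point): Centre of the top of the round rubber rest (72 mm across) in the middle of the unit's top, 102 mm above the counter: a level place where the cap may stand while it is off. To close the cap: set it on the gasket with its bar 60 to 76 degrees counterclockwise of the unit's x (70 best, lugs in the slots), press 17 mm down to the stop, turn clockwise to the stop about 6 degrees past the unit's x, then let it rise.
- cap: Loose white press-and-turn cap, about 120 g. Origin: centre of its plug's underside, z up. Plug 40 mm across; two opposite lugs on own +x and -x (56 mm over the tips, 11 mm wide, 0 to 5 mm above the origin); flange 72 mm across, 21 to 27 mm up; on the flange a finger bar along own x, 56 mm long, 18 mm thick, 27 to 57 mm up. Same after half a turn.
- dial (a joint): Dial angle in rad, 0 at the zero stop, growing clockwise seen from above, up to 3.14. Detents (clicks) every 0.524 rad: the fourth is at 2.094. The dial springs to the nearest detent when let go.
- dial_grip (a point): Centre of the dial's finger bar, on its axis, 122 mm above the counter. Bar 14 mm thick, 44 mm long, from 12 mm below this point to 12 mm above it, standing on a round skirt 52 mm across. The bar lies along this point's own y, and the white line on its top points to +y; at dial 0 that is the unit's +y. Marks on the unit: a long one at zero, then a short one at each of six clicks.
- mat: Thin grey baking mat, 170 x 190 x 2 mm, lying fixed on the counter; origin: centre of its underside.
- tablet_0: White round cleaning tablet, 30 mm across, 14 mm thick, 25 g, lying flat on the baking mat; origin: centre of its underside. Three to five tablets are there; absent ones are None.
- tablet_1: White round cleaning tablet, 30 mm across, 14 mm thick, 25 g, lying flat on the baking mat; origin: centre of its underside. Three to five tablets are there; absent ones are None.
- tablet_2: White round cleaning tablet, 30 mm across, 14 mm thick, 25 g, lying flat on the baking mat; origin: centre of its underside. Three to five tablets are there; absent ones are None.
- tablet_3: White round cleaning tablet, 30 mm across, 14 mm thick, 25 g, lying flat on the baking mat; origin: centre of its underside. Three to five tablets are there; absent ones are None.
- tablet_4: White round cleaning tablet, 30 mm across, 14 mm thick, 25 g, lying flat on the baking mat; origin: centre of its underside. Three to five tablets are there; absent ones are None.
- counter_bell: Counter bell, 74 mm across, 57 mm high; bystander.
- kraft_packet_1: Flat kraft paper packet 62 x 100 x 14 mm; bystander.
- scissors: Scissors, 199 mm long; bystander.
- chalk_sign_0: Small chalkboard sign on a wooden foot, 85 mm wide, 64 mm high; bystander.
- label_tape: Ring of tape, 98 mm across, 25 mm high; bystander.
- slot (a point): A point in one of the two opposite slots of the ledge, 25 mm from the mouth's centre, 70 degrees counterclockwise (seen from above) of the unit's +x. The slots let the cap's lugs through; each is 48 degrees wide and opens to 30 mm from the centre.
- gasket (a joint): How far the gasket is down, in m: 0 with the cap locked, -0.007 free, 0.010 with the cap pressed to the stop on the neck. It pushes the cap up with about 7 N when locked and 17 N at the stop (1 N per mm). Do not twist the cap against its lock or its end stops with more than about 3 N m: a fifth of a radian of overshoot against a stop is too much.
- cap_bar (a point): Centre of the cap's finger bar, 42 mm above the cap's origin. Locked: bar along the unit's x (within 7 degrees), cap origin 109 mm above the counter. To open: press at least 8 mm down (10 mm to the stop), keep pressed and turn counterclockwise (from above) to the stop about 77 degrees on; let up: the gasket lifts the cap 7 mm above its locked height, and it can be lifted out.

How it is judged (in metres and radians):
On the way, in this order (a step that is already met when the one before it is completed fails the run):
1. the cap is off, beside the mouth (horizontal distance between cap and mouth above 0.06 m), for 0.2 s.
2. every tablet is in the chamber (z of tablet_0 in the frame of unit between 0 and 0.088 m and horizontal distance between each of tablet_0, tablet_1, tablet_2, tablet_3, tablet_4 and mouth below 0.05 m and z of tablet_1 in the frame of unit between 0 and 0.088 m and z of tablet_2 in the frame of unit between 0 and 0.088 m and z of tablet_3 in the frame of unit between 0 and 0.088 m and z of tablet_4 in the frame of unit between 0 and 0.088 m), for 0.2 s.
3. the cap is locked on the mouth again (z of cap in the frame of unit between 0.1065 and 0.1107 m and horizontal distance between cap and mouth below 0.004 m and angle between the x axis of cap and the x axis of unit, either way round below 0.22 rad), for 0.3 s.
At the end, for the whole second after the job is handed in: Every tablet lies in the chamber; the cap sits locked on the mouth (within 2 mm of its locked height, 4 mm of the axis, bar within 0.22 rad of the unit's x), at rest; the dial stands at the fourth click (2.094 rad, within 0.13) (all of step 2 and all of step 3 and value of joint dial between 1.96 and 2.23 rad and linear speed of cap below 0.02 m/s); the robot touches nothing.
It fails at once if a bystander is moved more than 4 cm (distance of any of counter_bell, kraft_packet_1, scissors, chalk_sign_0, label_tape from where it was at the start of the episode above 0.04 m).
It fails at once if the cap is forced against its lock or a stop (contact force between cap and unit above 250 N).
Of tablet_0, tablet_1, tablet_2, tablet_3, tablet_4 only 3 to 5 are there at a start; the rules pass over those that are not, and their reading is None.
At some moment in a run one of tablet_0, tablet_1, tablet_2, tablet_3, tablet_4 may be knocked a few centimetres aside while the robot is not near it.
It also fails if it takes over 210 s, if anything falls off the work surface, if the arm or the gripper's body presses on something with over 40 N, if the wrist force passes 120 N, or if a joint passes its speed limit or range.

## Robot

A 7-joint arm with a two-finger parallel gripper is mounted at the origin on a cart in front of the work surface, level with it; the furniture and walls round the work are solid. World frame = base frame: x ahead of the robot, y to its left, z up, the work surface at z = 0. Lengths are in m, angles in degrees, forces in N, time in s.
With the tool pointing down it reaches from about 0.425 to 0.875 m from the base axis. Payload 4.7 kg.
Tool frame: the origin (TCP) lies at the very end of the fingers, on their centre line; the grasp point (between the pads) lies 19 mm behind it; z points along the fingers, y is the direction in which the jaws open and shut (so a half turn about z gives the same grasp; the last joint's range is limited). The gripper opens to 87 mm and grips with 3 to 60 N. Pads are 19 mm wide; open, the fingers measure 117 mm over their backs; the gripper's body (75 mm by 190 mm) begins 51 mm behind the grasp point.
Start: joints at [74.834, 18.392, -4.016, 83.108, 1.295, 78.541, -3.26], TCP at [0.179, -0.625, 0.223] pointing down, gripper open.
Joint ranges: [-163.93, 163.93], [-17.29, 119.83], [-79.2, 71.16], [3.27, 140.29], [-89.18, 269.18], [5.43, 117.66], [-154.24, 154.24]. Speed limits (degrees/s): [147.25, 147.25, 180, 180, 180, 180, 180].

## Interface

Orientations are given as [roll, pitch, yaw] about the fixed x, y, z axes, in that order (R = Rz(yaw) Ry(pitch) Rx(roll)).
In Python, from cell import monitor, read_camera, camera_info, env, look_for gives the robot as it stands.
- The arm moves only by the tool servo_tool, never from a script. Its argument "commands" is one flat list of numbers, 6 for each row, row after row: the shift along the tool's x, y, z in mm, then the turn, a rotation vector about the tool's x, y, z in degrees. A call has 1 to 10 rows; each row shifts and turns the commanded pose from where the row before left it, along the tool's axes as they then stand; what a row does not reach is not made up. A row lasts 1/10 s, in which the tool goes at most 50 mm and 8.59 degrees, less where a joint would pass 70% of its speed; a pose out of reach is approached as far as the arm can. A call is refused whole if a number of a shift passes 50 or a number of a turn 8.59, either way. A call with a gripper value outside its range is refused whole. "jaw" is the finger opening in mm, from 0 to 87, set as the call begins (left out, the last holds). The fingers move at their own pace and stop on an object; "newtons" is the grip in N (left out, the last holds). Time passes only in rows, so rows that do not move let the fingers close. It gives the time, the measured TCP pose, the force and the opening at its end, in the units of the state.
- monitor.get_obs(): the state, without advancing time (a new reading comes with each control period).
- read_camera(name): name is "scene" or "top" or "wrist"; returns (picture, depth): 400x640x3 uint8, red, green, blue; 400x640 float32, m along the optical axis (not along the pixel's ray), 0 where there is no reading.
- camera_info(name): a dict with "camera_matrix" (3x3 intrinsics, pixels), "R" (3x3) and "t" (3): a world point X has camera coordinates R X + t; the wrist camera has in their place "T_tool_cam" (4x4, takes a point from camera to tool coordinates, whose origin is the TCP and whose axes are the flange's). Camera axes: x right, y down, z forward; pixel columns grow to the right and rows downward; lengths in m; the calibration is good to about 2 mm. A picture is of the moment at which its call begins: read the wrist's pose just before it. camera_info takes no time and is no camera call.
- env.sign_off(): hands the job in, once; it reports no verdict.
Trained networks look in the newest picture that a camera, given by its name, has taken for a name from the list of things; names that differ only in an ending like _2 or _b are one class to them, and where a whole thing is asked for, a point or a joint stands for the part that bears it (a point fixed in the world has none). Each returns a list of dicts, best first, with "conf" (0 to 1); they miss things now and then, are a little off and sometimes report something else, mostly with a low value. They report only what shows in the picture. A call takes as long as a camera call.
- look_for(camera, label): "box" ([left, top, width, height] in pixels, round what is visible of it).
The state is a dict: "time_s": time; "qpos": joint angles; "joint_velocities": joint speeds; "effort": joint torques, N m; "tool_pos": TCP position; "tool_rot": TCP orientation; "force": force on the tool from outside, world axes, zero at the start; "wrist_torque": the same for the moment, N m; "grip_width": finger opening in m.
Only numpy, scipy, OpenCV 4.12 (cv2) and the standard library are available. Lean on these libraries where they do the work, as an engineer would, in place of code of your own. Each camera call takes 0.05 s, during which the arm holds its last target.

## Working session

There is one attempt and no reset: what is moved stays moved. The work goes in short steps, Python scripts to look and compute and a tool call to move; the robot and the scene stay as the last step left them, time stands still between calls to the robot, and variables do not carry over. Pictures are saved under pics/ and viewed, and the job is handed in when it is done.

Besides the shell and the picture viewer there is one more tool, called as name(argument=value, ...), one argument or row to a line, values as JSON. servo_tool: Moves the arm, as the interface text tells. Its arguments: {"type":"object","properties":{"commands":{"type":"array","items":{"type":"number"}},"jaw":{"type":"number"},"newtons":{"type":"number"}},"required":["commands"]}

```bash
ls; mkdir -p pics
cat > h.py <<'E'
import numpy as np, cv2
from cell import monitor, read_camera, camera_info, env, look_for
def save(n,p): cv2.imwrite('pics/'+n+'.png',p[:,:,::-1])
E
python3 - <<'E'
from h import *
o=monitor.get_obs();print(o)
for c in('scene','top','wrist'):
    p,d=read_camera(c);save(c+'0',p);np.save(c+'0.npy',d);print(c,camera_info(c))
E
```

```text
pics
{'time_s': 0.0, 'qpos': array([74.83496295, 18.44039919, -4.01480331, 83.17552489,  1.29324705,
       78.54076496, -3.26075247]), 'joint_velocities': array([-0.04583741, -0.01198183,  0.05350828,  0.01530307, -0.08727324,
        0.10627409, -0.07689406]), 'effort': array([-5.38191744e-04, -4.91286349e+01, -4.04133406e-01, -3.12525237e+01,
       -6.38177013e-02,  4.37792810e-02,  1.85533945e-04]), 'tool_pos': array([ 0.17866819, -0.62437898,  0.22144077]), 'tool_rot': array([-1.79888455e+02,  4.29291859e-03,  1.59730113e+01]), 'force': array([ 0.58369991, -0.83258103,  0.12573381]), 'wrist_torque': array([-0.03061245,  0.01506272, -0.0120968 ]), 'grip_width': 0.0870847601076656}
scene {'camera_matrix': array([[438.60665117,   0.        , 320.02727523],
       [  0.        , 438.60665117, 203.09355869],
       [  0.        ,   0.        ,   1.        ]]), 'R': array([[ 0.73210911, -0.68108251, -0.01195215],
       [-0.31945562, -0.32778655, -0.88910297],
       [ 0.60163473,  0.65473857, -0.45755115]]), 't': array([-0.41595649,  0.25859871,  1.58427349])}
top {'camera_matrix': 
[... 193 characters left out ...]
  0.00930785],
       [-0.9921107 , -0.01214942, -0.12477481],
       [ 0.12487484, -0.00785265, -0.99214143]]), 't': array([-0.05844353,  0.52540566,  1.4994167 ])}
wrist {'camera_matrix': array([[306.03237457,   0.        , 316.31561908],
       [  0.        , 306.03237457, 201.82678286],
       [  0.        ,   0.        ,   1.        ]]), 'T_tool_cam': array([[-1.00797735e-03, -9.70661656e-01, -2.40447363e-01,
         6.57638282e-02],
       [ 9.99999382e-01, -1.09124014e-03,  2.13136994e-04,
        -2.17894486e-04],
       [-4.69269721e-04, -2.40447000e-01,  9.70662155e-01,
        -1.62486689e-01],
       [ 0.00000000e+00,  0.00000000e+00,  0.00000000e+00,
         1.00000000e+00]])}
```

View pics/top0.png

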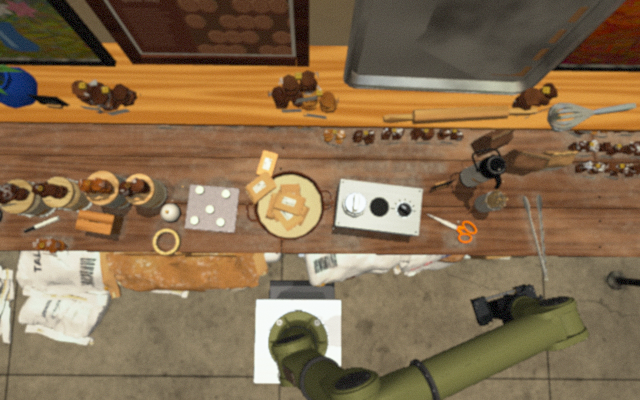

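View pics/scene0.png

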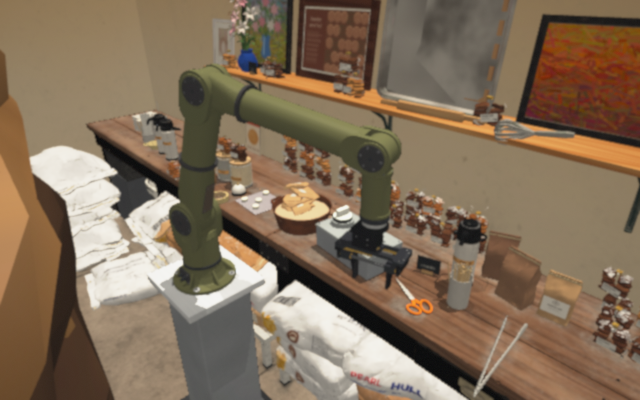

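```bash
cat >> h.py <<'E'
def cloud(c,d,pose=None):
    i=camera_info(c);K=i['camera_matrix'];v,u=np.mgrid[:400,:640]
    P=np.stack([(u-K[0,2])/K[0,0]*d,(v-K[1,2])/K[1,1]*d,d],-1)
    if c=='wrist':
        from scipy.spatial.transform import Rotation as Ro
        T=i['T_tool_cam'];P=P@T[:3,:3].T+T[:3,3]
        R=Ro.from_euler('xyz',pose['tool_rot'],degrees=True).as_matrix()
        W=P@R.T+pose['tool_pos']
    else: W=(P-i['t'])@i['R']
    W[d<=0]=np.nan
    return W
E
python3 - <<'E'
from h import *
p,d=read_camera('top');W=cloud('top',d)
c=p[150:270,140:500];save('topz',cv2.resize(c,(800,267),interpolation=cv2.INTER_CUBIC))
m=(abs(W[...,2]-0.1)<0.012);m[:,:325]=0;m[:,435:]=0;m[:170]=0;m[250:]=0
pts=W[m][:,:2].astype(np.float32);print(len(pts),np.median(W[m][:,2]));print(cv2.minAreaRect(pts))
for n in ['cap','dial','mat','tablet_0','unit','counter_bell','label_tape','mouth','scissors','kraft_packet_1','chalk_sign_0']:
    for r in look_for('top',n):
        b=r['box'];u,v=int(b[0]+b[2]/2),int(b[1]+b[3]/2);print(n,np.round(r['conf'],2),np.round(b),np.round(W[min(v,399),min(u,639)],3))
# region heights
for u in range(165,345,10): 
    z=W[150:250,u,2];print(u,round(float(W[200,u,1]),3),np.nanmax(z).round(3))
E
```

```text
3329 0.10029395100629933
((0.49442148208618164, -0.27242565155029297), (0.3366488218307495, 0.17097122967243195), 83.71554565429688)
cap 0.91 [346. 193.  20.  17.] [ 0.503 -0.196  0.163]
cap 0.5 [334. 178.  86.  58.] [ 0.49  -0.282  0.104]
dial 0.44 [398. 204.  13.  12.] [ 0.478 -0.373  0.117]
dial 0.32 [446. 221.  17.  11.] [ 0.434 -0.594  0.004]
mat 0.65 [186. 184.  51.  50.] [0.487 0.336 0.02 ]
tablet_0 0.52 [223. 190.   7.   6.] [0.546 0.283 0.013]
tablet_0 0.47 [204. 209.  13.   4.] [0.475 0.338 0.024]
tablet_0 0.41 [194. 187.  11.   6.] [0.556 0.386 0.016]
tablet_0 0.36 [217. 220.   8.   9.] [0.431 0.296 0.019]
unit 0.66 [332. 180.  92.  57.] [ 0.486 -0.286  0.102]
unit 0.42 [431. 180.  22.  11.] [ 0.585 -0.539  0.032]
counter_bell 0.84 [162. 203.  18.  18.] [0.468 0.482 0.044]
label_tape 0.54 [152. 229.  32.  28.] [0.353 0.501 0.003]
mouth 0.73 [335. 177.  90.  59.] [ 0.489 -0.288  0.108]
scissors 0.81 [437. 215.  41.  27.] [ 0.422 -0.602  0.011]
kraft_packet_1 0.72 [258. 150.  22.  26.] [0.665 0.124 0.018]
kraft_packet_1 0.29 [398. 208.  13.   6.] [ 0.478 -0.374  0.125]
chalk_sign_0 0.4 [431. 182.  20.   8.] [ 0.584 -0.545  0.014]
165 0.516 0.05
175 0.481 0.042
185 0.443 0.005
195 0.405 0.024
205 0.364 0.012
215 0.326 0.007
225 0.288 0.022
235 0.25 0.012
245 0.211 0.123
255 0.154 0.144
265 0.127 0.153
275 0.082 0.169
285 0.047 0.166
295 0.012 0.172
305 -0.022 0.143
315 -0.058 0.099
325 -0.098 0.082
335 -0.137 0.079
```

View pics/topz.png

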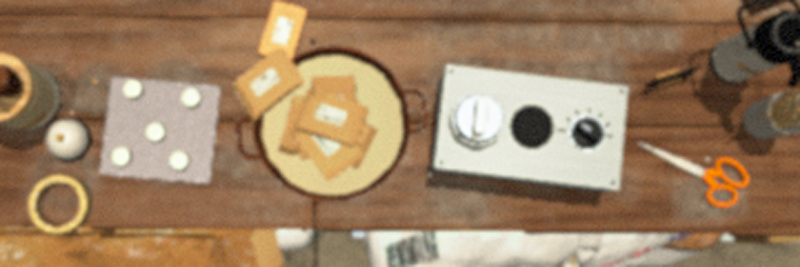

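View pics/wrist0.png

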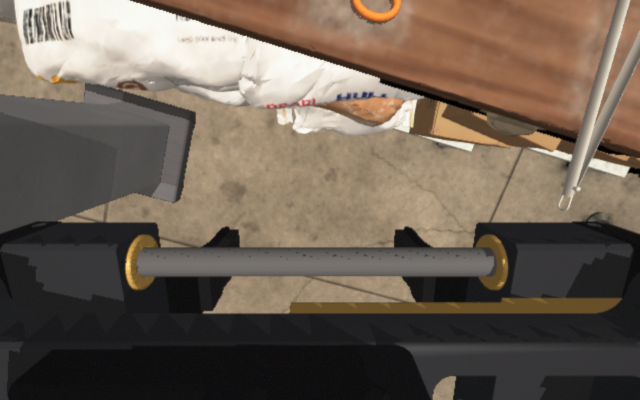

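```bash
cat >> h.py <<'E'
from scipy.spatial.transform import Rotation as Ro
def go(pos,yaw):
    "tool-frame shift (mm) and yaw turn (deg about tool z) to target, tool down"
    o=monitor.get_obs();R=Ro.from_euler('xyz',o['tool_rot'],degrees=True)
    s=R.inv().apply(np.array(pos)-o['tool_pos'])*1000
    t=(R.inv()*Ro.from_euler('xyz',[180,0,yaw],degrees=True)).as_rotvec(degrees=True)
    print('pos',o['tool_pos'].round(4),'rot',o['tool_rot'].round(2),'q7',o['qpos'][6].round(1),'t',o['time_s'],'shift',s.round(1),'|s|',np.linalg.norm(s).round(1),'turn',t.round(2))
def T(shift_first_then_turn=None): pass
E
python3 -c "
from h import *
go([.52,-.27,.38],-6.3)"
```

```text
pos [ 0.1789 -0.6249  0.2226] rot [179.99   0.    15.97] q7 -3.3 t 0.75 shift [ 425.6 -247.3 -157.4] |s| 516.8 turn [1.000e-02 0.000e+00 2.227e+01]
```

servo_tool(
  commands=[35.4,-20.6,-13.3,0,0,0,35.4,-20.6,-13.3,0,0,0,35.4,-20.6,-13.3,0,0,0,35.4,-20.6,-13.3,0,0,0,35.4,-20.6,-13.3,0,0,0,35.4,-20.6,-13.3,0,0,0,35.4,-20.6,-13.3,0,0,0,35.4,-20.6,-13.3,0,0,0,35.4,-20.6,-13.3,0,0,0,35.4,-20.6,-13.3,0,0,0],
)

```text
time_s: 1.75
tool_pos: [0.4634, -0.3281, 0.3564]
tool_rot: [180.0, -0.0, 16.0]
force: [0.6, -0.3, -0.7]
grip_width: 0.0869
```

servo_tool(
  commands=[35.4,-20.6,-13.3,0,0,0,35.4,-20.6,-13.3,0,0,0,0,0,0,0,0,5.5,0,0,0,0,0,5.5,0,0,0,0,0,5.5,0,0,0,0,0,5.5,0,0,0,0,0,0,0,0,0,0,0,0],
)

```text
time_s: 2.55
tool_pos: [0.5192, -0.2703, 0.3822]
tool_rot: [180.0, -0.0, -5.9]
force: [0.0, -0.1, -0.4]
grip_width: 0.0869
```

Run:
```python
from h import *
go([.52,-.27,.38],-6.3)
o=monitor.get_obs();print(o['force'])
p,d=read_camera('wrist');save('w1',p);np.save('w1.npy',d);W=cloud('wrist',d,o)
z=W[...,2]
m=(abs(z-0.1)<0.005);
n,l,s,c=cv2.connectedComponentsWithStats(m.astype(np.uint8));k=1+np.argmax(s[1:,4]);m=l==k
pts=W[m][:,:2].astype(np.float32);print(s[k],np.median(z[m]),cv2.minAreaRect(pts))
for n in ['cap','dial','unit']:
    for r in look_for('wrist',n): print(n,r)
```

```text
pos [ 0.5192 -0.2703  0.3822] rot [179.99  -0.    -5.9 ] q7 -73.8 t 2.55 shift [ 0.8 -0.4  2.2] |s| 2.4 turn [ 0.01 -0.    0.4 ]
[ 0.04397023 -0.08671526 -0.37436217]
[  226   129   213   114 18325] 0.1002546926706574 ((0.49379879236221313, -0.28920435905456543), (0.30105385184288025, 0.17033429443836212), 83.51654815673828)
cap {'box': [241.0, 167.0, 53.3, 52.6], 'conf': 0.79}
dial {'box': [239.1, 168.4, 55.0, 53.4], 'conf': 0.59}
unit {'box': [225.0, 126.4, 214.9, 119.7], 'conf': 0.69}
unit {'box': [371.9, 171.8, 42.9, 36.5], 'conf': 0.62}
```

View pics/w1.png

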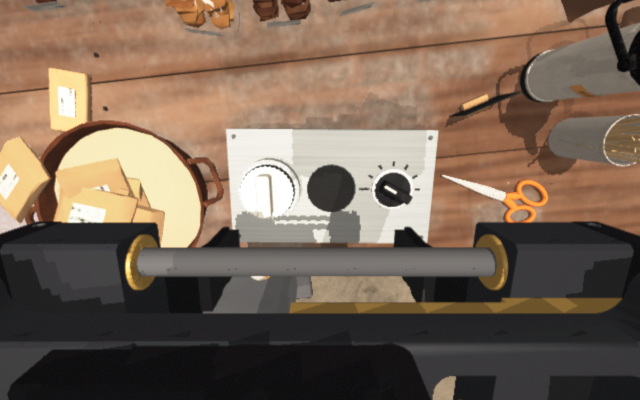

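```bash
cat >> h.py <<'E'
def rect(W,c,r,z0,z1):
    m=(np.hypot(W[...,0]-c[0],W[...,1]-c[1])<r)&(W[...,2]>z0)&(W[...,2]<z1)
    P=W[m].astype(np.float32); return m,len(P),cv2.minAreaRect(P[:,:2].copy()),np.median(P[:,2]),P[:,:2].mean(0)
E
python3 - <<'E'
from h import *
o=monitor.get_obs();d=np.load('w1.npy');W=cloud('wrist',d,o)
a=np.radians(-6.48);U=np.array([.4938,-.2892]);ux=np.array([np.cos(a),np.sin(a)]);uy=np.array([-np.sin(a),np.cos(a)])
mo=U+.09*uy;di=U-.09*uy;print('mouth',mo,'dial',di,'rest',U)
print('capbar',rect(W,mo,.05,.143,.19)[1:])
print('flange',rect(W,mo,.06,.125,.143)[1:])
print('dialbar',rect(W,di,.03,.126,.15)[1:])
p=cv2.imread('pics/w1.png');cv2.imwrite('pics/dz.png',cv2.resize(p[140:235,225:440],None,fx=3.7,fy=3.7,interpolation=cv2.INTER_CUBIC))
E
```

```text
mouth [ 0.50395707 -0.19977498] dial [ 0.48364293 -0.37862502] rest [ 0.4938 -0.2892]
capbar (701, ((0.5038090348243713, -0.1997138261795044), (0.018299397081136703, 0.05642181262373924), 85.27461242675781), np.float32(0.16579941), array([ 0.506028  , -0.20152067], dtype=float32))
flange (1617, ((0.5051814317703247, -0.20001822710037231), (0.07523732632398605, 0.07333160936832428), 71.61100769042969), np.float32(0.13629961), array([ 0.50814235, -0.20308281], dtype=float32))
dialbar (320, ((0.48429548740386963, -0.3779291808605194), (0.04292043298482895, 0.0138561325147748), 53.77447509765625), np.float32(0.13371384), array([ 0.48497492, -0.37723857], dtype=float32))
```

View pics/dz.png

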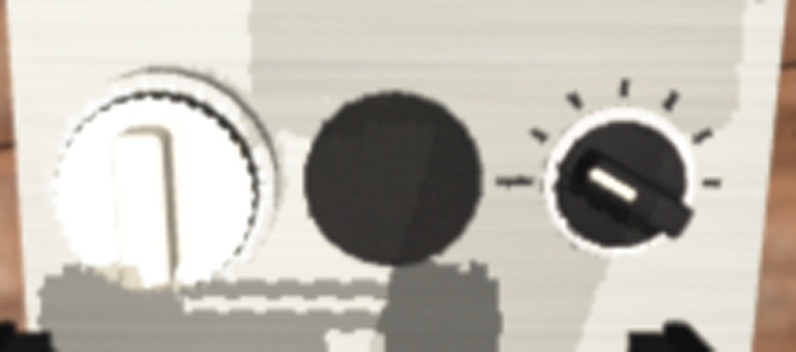

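```bash
python3 -c "
from h import *
go([.484,-.3783,.19],53.8)"
```

```text
pos [ 0.5192 -0.2704  0.3822] rot [179.99  -0.    -5.97] q7 -73.8 t 2.75 shift [-23.8 111.  192.2] |s| 223.2 turn [ 1.000e-02 -0.000e+00 -5.977e+01]
```

servo_tool(
  commands=[-4,18.5,32,0,0,0,-4,18.5,32,0,0,0,-4,18.5,32,0,0,0,-4,18.5,32,0,0,0,-4,18.5,32,0,0,0,-4,18.5,32,0,0,0,0,0,0,0,0,-7,0,0,0,0,0,-7,0,0,0,0,0,-7,0,0,0,0,0,-7],
)

```text
time_s: 3.75
tool_pos: [0.4836, -0.3783, 0.19]
tool_rot: [-180.0, 0.0, 22.3]
force: [-0.0, 0.7, -0.9]
grip_width: 0.087
```

servo_tool(
  commands=[0,0,0,0,0,-7,0,0,0,0,0,-7,0,0,0,0,0,-7,0,0,0,0,0,-7,0,0,0,0,0,-3.8,0,0,0,0,0,0,0,0,0,0,0,0],
)

```text
time_s: 4.45
tool_pos: [0.4836, -0.3783, 0.1901]
tool_rot: [180.0, 0.0, 53.7]
force: [0.1, 0.5, -0.7]
grip_width: 0.087
```

```bash
python3 -c "
from h import *
go([.484,-.3783,.116],53.8)"
```

```text
pos [ 0.4836 -0.3783  0.1901] rot [180.     0.    53.69] q7 -6.1 t 4.45 shift [ 0.2  0.3 74.1] |s| 74.1 turn [ 0.    0.   -0.11]
```

servo_tool(
  commands=[0,0,25,0,0,0,0,0,25,0,0,0,0,0,24,0,0,0,0,0,0,0,0,0,0,0,0,0,0,0],
)

```text
time_s: 4.95
tool_pos: [0.4837, -0.3782, 0.1164]
tool_rot: [-180.0, -0.0, 53.7]
force: [0.1, 0.4, 1.1]
grip_width: 0.0868
```

servo_tool(
  commands=[0,0,0,0,0,0,0,0,0,0,0,0,0,0,0,0,0,0,0,0,0,0,0,0,0,0,0,0,0,0,0,0,0,0,0,0,0,0,0,0,0,0],
  jaw=5,
  newtons=20,
)

```text
time_s: 5.65
tool_pos: [0.4837, -0.3782, 0.1162]
tool_rot: [180.0, 0.0, 53.8]
force: [-0.2, 1.6, 1.1]
grip_width: 0.0391
```

servo_tool(
  commands=[0,0,0,0,0,0,0,0,0,0,0,0,0,0,0,0,0,0,0,0,0,0,0,0,0,0,0,0,0,0],
)

```text
time_s: 6.15
tool_pos: [0.4835, -0.3781, 0.1161]
tool_rot: [-180.0, 0.0, 53.8]
force: [-0.6, 1.4, 0.4]
grip_width: 0.014
```

Gripped at 14 mm. Turn 90° clockwise.

servo_tool(
  commands=[0,0,0,0,0,7.5,0,0,0,0,0,7.5,0,0,0,0,0,7.5,0,0,0,0,0,7.5,0,0,0,0,0,7.5,0,0,0,0,0,7.5,0,0,0,0,0,7.5,0,0,0,0,0,7.5,0,0,0,0,0,7.5,0,0,0,0,0,7.5],
)

```text
time_s: 7.15
tool_pos: [0.4836, -0.3788, 0.1161]
tool_rot: [179.9, -0.0, -21.5]
force: [0.5, -0.0, -0.8]
grip_width: 0.0137
```

servo_tool(
  commands=[0,0,0,0,0,7.5,0,0,0,0,0,7.5,0,0,0,0,0,0,0,0,0,0,0,0],
)

```text
time_s: 7.55
tool_pos: [0.4836, -0.3789, 0.1161]
tool_rot: [179.9, -0.0, -36.1]
force: [-1.2, -2.1, -0.5]
grip_width: 0.0141
```

servo_tool(
  commands=[0,0,0,0,0,0,0,0,0,0,0,0,0,0,0,0,0,0,0,0,0,0,0,0],
  jaw=60,
)

```text
time_s: 7.95
tool_pos: [0.4838, -0.378, 0.1161]
tool_rot: [-180.0, 0.0, -36.2]
force: [0.2, 0.4, -0.2]
grip_width: 0.0386
```

```bash
python3 -c "
from h import *
go([.4840,-.3783,.23],-4.7)
print(monitor.get_obs()['grip_width'])"
```

```text
pos [ 0.4838 -0.378   0.1161] rot [-1.7999e+02  1.0000e-02 -3.6180e+01] q7 -93.5 t 7.95 shift [ 3.000e-01  1.000e-01 -1.139e+02] |s| 113.9 turn [-1.000e-02  0.000e+00 -3.148e+01]
0.038566114202591074
```

Rise 120 mm, turn to the cap yaw, then move over the cap via a look.

servo_tool(
  commands=[0,0,-30,0,0,0,0,0,-40,0,0,0,0,0,-45,0,0,0,0,0,0,0,0,-7.9,0,0,0,0,0,-7.9,0,0,0,0,0,-7.9,0,0,0,0,0,-7.8,0,0,0,0,0,0],
  jaw=70,
)

```text
time_s: 8.75
tool_pos: [0.4838, -0.378, 0.2312]
tool_rot: [-180.0, -0.0, -4.7]
force: [0.2, -0.3, 0.3]
grip_width: 0.0699
```

Run:
```python
from h import *
o=monitor.get_obs()
p,d=read_camera('wrist');save('w2',p);W=cloud('wrist',d,o)
r=rect(W,[.484,-.3783],.03,.126,.15);print(r[1:])
r=rect(W,[.504,-.2],.05,.143,.19);print(r[1:])
go([.5042,-.1998,.20],-4.7)
```

```text
(786, ((0.483932226896286, -0.3785075843334198), (0.01429132092744112, 0.04376908391714096), 53.76949691772461), np.float32(0.13389158), array([ 0.48509613, -0.3786559 ], dtype=float32))
(2212, ((0.5084995627403259, -0.20089280605316162), (0.01884090155363083, 0.04623904824256897), 85.53470611572266), np.float32(0.16425604), array([ 0.51111025, -0.20490007], dtype=float32))
pos [ 0.4837 -0.3781  0.2311] rot [-179.99   -0.     -4.87] q7 -62.1 t 8.8 shift [   5.3 -179.4   31.2] |s| 182.2 turn [-0.01 -0.   -0.17]
```

View pics/w2.png

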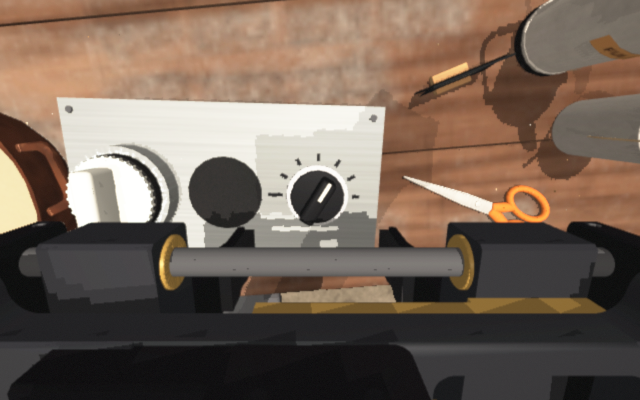

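servo_tool(
  commands=[0.9,-30,0,0,0,0,0.9,-30,0,0,0,0,0.9,-30,5,0,0,0,0.9,-30,5,0,0,0,0.9,-30,5,0,0,0,0.8,-29.4,15,0,0,0,0,0,0,0,0,0],
  jaw=46,
)

```text
time_s: 9.5
tool_pos: [0.5038, -0.194, 0.1997]
tool_rot: [-179.8, 0.1, -4.5]
force: [-0.0, 0.4, 0.1]
grip_width: 0.046
```

```bash
python3 -c "
from h import *
go([.5040,-.1998,.139],-4.7)"
```

```text
pos [ 0.5038 -0.194   0.1997] rot [-1.7983e+02  1.3000e-01 -4.4700e+00] q7 -78.3 t 9.5 shift [ 0.8  6.  60.6] |s| 60.9 turn [-0.17  0.13  0.23]
```

servo_tool(
  commands=[0,0,0,0,0,0,0,0,0,0,0,0],
)

```text
time_s: 9.7
tool_pos: [0.5037, -0.2012, 0.2015]
tool_rot: [179.9, -0.0, -4.9]
force: [0.4, 0.2, 0.3]
grip_width: 0.0461
```

```bash
python3 -c "
from h import *
go([.5040,-.1998,.139],-4.7)"
```

```text
pos [ 0.5037 -0.2012  0.2015] rot [ 1.7995e+02 -3.0000e-02 -4.8900e+00] q7 -78.1 t 9.7 shift [ 0.1 -1.5 62.5] |s| 62.6 turn [ 0.05 -0.03 -0.19]
```

Transient oscillation settles. Descend.

servo_tool(
  commands=[0,-1,20,0,0,0,0,0,20,0,0,0,0,0,15,0,0,0,0,0,6,0,0,0,0,0,0,0,0,0,0,0,0,0,0,0],
)

```text
time_s: 10.3
tool_pos: [0.5043, -0.1993, 0.1408]
tool_rot: [180.0, -0.1, -4.8]
force: [0.2, -0.3, 1.0]
grip_width: 0.0456
```

```bash
python3 -c "
from h import *
go([.5040,-.1998,.139],-4.7)"
```

```text
pos [ 0.5043 -0.1993  0.1408] rot [ 1.7998e+02 -6.0000e-02 -4.7600e+00] q7 -79.1 t 10.3 shift [-0.3  0.5  1.8] |s| 1.9 turn [ 0.02 -0.06 -0.06]
```

servo_tool(
  commands=[0,0,1,0,0,0,0,0,0,0,0,0,0,0,0,0,0,0,0,0,0,0,0,0,0,0,0,0,0,0,0,0,0,0,0,0,0,0,0,0,0,0],
  jaw=8,
  newtons=50,
)

```text
time_s: 11.0
tool_pos: [0.5039, -0.1993, 0.1394]
tool_rot: [180.0, -0.0, -4.7]
force: [0.4, -1.1, 1.4]
grip_width: 0.0176
```

servo_tool(
  commands=[0,0,3,0,0,0,0,0,3,0,0,0,0,0,2,0,0,0,0,0,0,0,0,0],
)

```text
time_s: 11.4
tool_pos: [0.504, -0.1994, 0.1328]
tool_rot: [179.9, -0.0, -4.7]
force: [-4.8, 0.4, 11.8]
grip_width: 0.0176
```

servo_tool(
  commands=[0,0,2,0,0,0,0,0,1,0,0,0,0,0,0,0,0,0],
)

```text
time_s: 11.7
tool_pos: [0.5041, -0.1993, 0.1304]
tool_rot: [179.9, -0.0, -4.7]
force: [-4.8, 0.4, 13.6]
grip_width: 0.0177
```

servo_tool(
  commands=[0,0,1,0,0,0,0,0,0,0,0,0],
)

```text
time_s: 11.9
tool_pos: [0.504, -0.1994, 0.1295]
tool_rot: [179.9, -0.0, -4.7]
force: [-5.1, 0.1, 15.2]
grip_width: 0.0174
```

servo_tool(
  commands=[0,0,1,0,0,0,0,0,1,0,0,0,0,0,0,0,0,0],
)

```text
time_s: 12.2
tool_pos: [0.5041, -0.1994, 0.129]
tool_rot: [179.9, -0.0, -4.7]
force: [-8.7, 0.1, 22.1]
grip_width: 0.0176
```

servo_tool(
  commands=[0,0,0,0,0,-4,0,0,0,0,0,-4,0,0,0,0,0,-4,0,0,0,0,0,0],
)

```text
time_s: 12.6
tool_pos: [0.5061, -0.1996, 0.1291]
tool_rot: [179.8, -0.3, 7.3]
force: [-2.8, 0.4, 17.6]
grip_width: 0.0174
```

```bash
python3 -c "
from h import *
o=monitor.get_obs();print(o['force'],o['wrist_torque'],o['tool_rot'],o['tool_pos'])"
```

```text
[-2.75820244  0.43264041 17.55141753] [ 0.24319066  0.80185999 -0.0912957 ] [179.82735964  -0.27159504   7.3109264 ] [ 0.50607908 -0.19963547  0.12907344]
```

servo_tool(
  commands=[0,0,0,0,0,-6,0,0,0,0,0,-6,0,0,0,0,0,-6,0,0,0,0,0,-6,0,0,0,0,0,-6,0,0,0,0,0,-6,0,0,0,0,0,-6,0,0,0,0,0,0],
)

```text
time_s: 13.4
tool_pos: [0.5056, -0.1994, 0.129]
tool_rot: [179.8, -0.0, 49.4]
force: [-3.7, 0.8, 19.2]
grip_width: 0.0174
```

```bash
python3 -c "
from h import *
o=monitor.get_obs();print(o['force'],o['wrist_torque'],o['tool_rot'],o['tool_pos'])"
```

```text
[-3.71506799  0.83010223 19.1733648 ] [ 0.26282638  1.12546594 -0.07721563] [ 1.79759064e+02 -4.69274783e-02  4.93631298e+01] [ 0.50556801 -0.19940498  0.12903382]
```

Now at 56° relative; go to ~70° in small steps watching torque.

servo_tool(
  commands=[0,0,0,0,0,-4,0,0,0,0,0,-4,0,0,0,0,0,-3,0,0,0,0,0,0],
)

```text
time_s: 13.8
tool_pos: [0.5054, -0.1994, 0.129]
tool_rot: [179.8, 0.0, 60.3]
force: [-5.7, 1.1, 19.9]
grip_width: 0.0175
```

```bash
python3 -c "
from h import *
o=monitor.get_obs();print(o['force'],o['wrist_torque'],o['tool_rot'],o['tool_pos'])"
```

```text
[-5.72740813  1.09365991 19.88136749] [ 0.34907615  1.22703828 -0.19243246] [1.79779881e+02 5.40588029e-03 6.02735033e+01] [ 0.50537595 -0.19937312  0.12900919]
```

servo_tool(
  commands=[0,0,0,0,0,-3,0,0,0,0,0,0],
)

```text
time_s: 14.0
tool_pos: [0.5053, -0.1994, 0.129]
tool_rot: [179.8, 0.0, 63.3]
force: [-5.3, 0.8, 19.6]
grip_width: 0.0178
```

servo_tool(
  commands=[0,0,-3,0,0,0,0,0,-5,0,0,0,0,0,-5,0,0,0,0,0,-5,0,0,0,0,0,0,0,0,0],
)

```text
time_s: 14.5
tool_pos: [0.5043, -0.1987, 0.1436]
tool_rot: [179.9, -0.0, 63.3]
force: [1.9, 0.0, 0.2]
grip_width: 0.0175
```

```bash
python3 -c "
from h import *
o=monitor.get_obs();print(o['force'],o['wrist_torque'],o['tool_rot'],o['tool_pos'])"
```

```text
[1.87313355 0.01104598 0.24691812] [-0.10351758 -0.22277415 -0.01008983] [ 1.79946101e+02 -1.53748066e-02  6.32893862e+01] [ 0.5042685  -0.19870113  0.14359413]
```

servo_tool(
  commands=[0,0,-5,0,0,0,0,0,-5,0,0,0,0,0,-5,0,0,0,0,0,-10,0,0,0,0,0,-15,0,0,0,0,0,-15,0,0,0,0,0,0,0,0,0],
)

```text
time_s: 15.2
tool_pos: [0.5057, -0.1994, 0.2015]
tool_rot: [179.7, -0.0, 63.3]
force: [1.0, 0.3, -0.8]
grip_width: 0.0177
```

Run:
```python
from h import *
o=monitor.get_obs();print(o['force'],o['wrist_torque'],o['grip_width'])
p,d=read_camera('wrist');save('w3',p);p,d=read_camera('scene');save('s3',p[150:300,270:450].repeat(4,0).repeat(4,1))
go([.4938,-.2892,.18],63.3)
```

```text
[ 0.97184381  0.30453771 -0.84052158] [-0.03155346 -0.11213122 -0.0038658 ] 0.017715069188218028
pos [ 0.5042 -0.199   0.1989] rot [1.7992e+02 1.0000e-02 6.3280e+01] q7 -11.0 t 15.3 shift [-85.2  31.2  19. ] |s| 92.7 turn [ 0.08  0.01 -0.02]
```

View pics/w3.png

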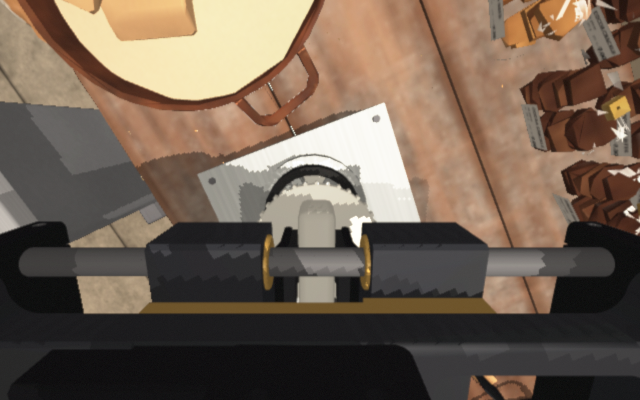

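View pics/s3.png

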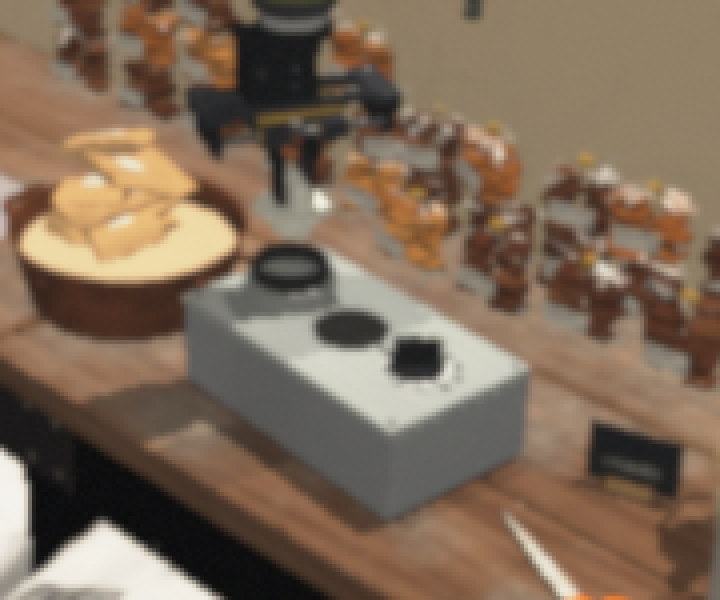

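servo_tool(
  commands=[-17,6.2,0,0,0,0,-17,6.2,0,0,0,0,-17,6.2,0,0,0,0,-17,6.2,0,0,0,0,-17,6.2,0,0,0,0,0,0,20,0,0,0,0,0,20,0,0,0,0,0,15,0,0,0,0,0,6,0,0,0,0,0,0,0,0,0],
)

```text
time_s: 16.3
tool_pos: [0.4928, -0.2887, 0.1362]
tool_rot: [-179.9, -0.0, 63.3]
force: [0.3, -0.2, -0.3]
grip_width: 0.0175
```

servo_tool(
  commands=[0,0,2,0,0,0,0,0,0,0,0,0],
)

```text
time_s: 16.5
tool_pos: [0.4939, -0.289, 0.1359]
tool_rot: [179.9, 0.0, 63.3]
force: [-0.6, 0.1, -0.8]
grip_width: 0.0179
```

```bash
python3 -c "
from h import *
go([.4938,-.2892,.1325],63.3)"
```

```text
pos [ 0.4939 -0.289   0.1359] rot [1.7992e+02 2.0000e-02 6.3290e+01] q7 -3.8 t 16.5 shift [-0.2  0.   3.4] |s| 3.5 turn [ 0.08  0.02 -0.01]
```

servo_tool(
  commands=[0,0,2,0,0,0,0,0,1,0,0,0,0,0,0,0,0,0],
)

```text
time_s: 16.8
tool_pos: [0.4935, -0.2888, 0.1324]
tool_rot: [180.0, 0.0, 63.3]
force: [0.1, 0.1, -0.6]
grip_width: 0.0178
```

servo_tool(
  commands=[0,0,1.5,0,0,0,0,0,0,0,0,0],
)

```text
time_s: 17.0
tool_pos: [0.4935, -0.2889, 0.1324]
tool_rot: [180.0, 0.0, 63.3]
force: [-2.8, 1.3, 6.4]
grip_width: 0.0176
```

Contact on the rest. Release, rise, look.

servo_tool(
  commands=[0,0,0,0,0,0,0,0,0,0,0,0,0,0,0,0,0,0,0,0,0,0,0,0,0,0,0,0,0,0],
  jaw=46,
)

```text
time_s: 17.5
tool_pos: [0.4932, -0.2887, 0.1305]
tool_rot: [-180.0, 0.0, 63.3]
force: [0.6, -0.0, -0.1]
grip_width: 0.0438
```

servo_tool(
  commands=[0,0,-10,0,0,0,0,0,-30,0,0,0,0,0,-45,0,0,0,0,0,-45,0,0,0,0,0,-20,0,0,0,0,0,0,0,0,0],
)

```text
time_s: 18.1
tool_pos: [0.4953, -0.2895, 0.2857]
tool_rot: [179.5, 0.1, 63.3]
force: [1.4, -0.1, 0.5]
grip_width: 0.0458
```

Run:
```python
from h import *
go([.49,.28,.34],0)
p,d=read_camera('top');save('t4',cv2.resize(p[150:270,140:500],(800,267),interpolation=cv2.INTER_CUBIC));W=cloud('top',d)
print(rect(W,[.494,-.289],.05,.137,.18)[1:])
```

```text
pos [ 0.4953 -0.2895  0.2857] rot [1.7953e+02 6.0000e-02 6.3280e+01] q7 -1.9 t 18.1 shift [ 506.2 -260.3  -56.9] |s| 572.1 turn [ 0.45 -0.21 63.28]
(13, ((0.5027056336402893, -0.2678791582584381), (0.006475382950156927, 0.016271211206912994), 56.70733642578125), np.float32(0.156453), array([ 0.50238216, -0.26757243], dtype=float32))
```

View pics/t4.png

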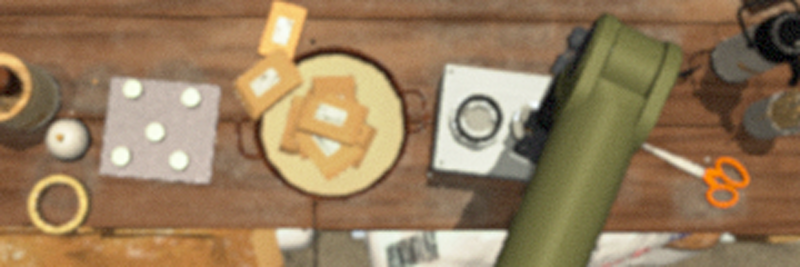

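servo_tool(
  commands=[0,0,0,0,0,7.2,0,0,0,0,0,7.2,0,0,0,0,0,7.2,0,0,0,0,0,7.2,0,0,0,0,0,7.2,0,0,0,0,0,7.3,0,0,0,0,0,0],
)

```text
time_s: 18.85
tool_pos: [0.4926, -0.2884, 0.2791]
tool_rot: [-179.9, 0.1, 20.0]
force: [0.1, -0.3, 0.4]
grip_width: 0.0459
```

Run:
```python
from h import *
go([.50,.33,.30],20)
```

```text
pos [ 0.4926 -0.2884  0.2791] rot [-1.7988e+02  1.0000e-01  1.9960e+01] q7 -44.8 t 18.85 shift [ 218.  -578.8  -20.1] |s| 618.8 turn [-0.12  0.1  -0.04]
```

servo_tool(
  commands=[14.5,-38.5,-2,0,0,0,14.5,-38.5,-2,0,0,0,14.5,-38.5,-2,0,0,0,14.5,-38.5,-2,0,0,0,14.5,-38.5,-2,0,0,0,14.5,-38.5,-2,0,0,0,14.5,-38.5,-2,0,0,0,14.5,-38.5,-2,0,0,0,14.5,-38.5,-2,0,0,0,14.5,-38.5,-2,0,0,0],
)

```text
time_s: 19.85
tool_pos: [0.4974, 0.1241, 0.3]
tool_rot: [180.0, 0.1, 20.2]
force: [0.1, 0.5, -0.4]
grip_width: 0.0459
```

servo_tool(
  commands=[14.5,-38.5,0,0,0,0,14.5,-38.5,0,0,0,0,14.5,-38.5,0,0,0,0,14.5,-38.5,0,0,0,0,14.5,-38.5,0,0,0,0,0,0,0,0,0,0,0,0,0,0,0,0,0,0,0,0,0,0],
)

```text
time_s: 20.65
tool_pos: [0.5009, 0.3268, 0.2999]
tool_rot: [179.9, 0.1, 20.0]
force: [0.4, -0.2, 0.1]
grip_width: 0.0463
```

```bash
cat > tab.py <<'E'
from h import *
import sys
def tabs(n):
    o=monitor.get_obs()
    p,d=read_camera('wrist');save(n,p);W=cloud('wrist',d,o)
    z=W[...,2]
    m=((z>.009)&(z<.024)&(W[...,0]>.36)&(W[...,0]<.62)&(W[...,1]>.2)&(W[...,1]<.46)&(p.min(2)>150)).astype(np.uint8)
    k,l,s,c=cv2.connectedComponentsWithStats(m)
    for i in range(1,k):
        if s[i,4]<60: continue
        P=W[l==i].astype(np.float32);(cx,cy),r=cv2.minEnclosingCircle(P[:,:2].copy())
        q=P[P[:,2]>np.median(P[:,2])-.003][:,:2].copy();(cx,cy),r=cv2.minEnclosingCircle(q)
        print('tab',s[i],'c',round(cx,4),round(cy,4),'r',round(r*1000,1),'mean',q.mean(0).round(4),'z',np.median(P[:,2]).round(4))
if __name__=='__main__':
    go([.50,.33,.30],20);tabs(sys.argv[1])
E
python3 tab.py w5; python3 -c "
from h import *
for r in look_for('wrist','tablet_0'):print(r)"
```

```text
pos [0.5009 0.3268 0.2999] rot [1.7992e+02 7.0000e-02 1.9960e+01] q7 -115.1 t 20.65 shift [ 0.3 -3.3 -0.1] |s| 3.3 turn [ 0.08  0.07 -0.04]
tab [282 108  21  21 355] c 0.5607 0.3851 r 14.8 mean [0.5609 0.3852] z 0.0161
tab [344 142  21  21 336] c 0.5468 0.2846 r 14.8 mean [0.547  0.2847] z 0.016
tab [293 167  20  20 316] c 0.4867 0.3434 r 14.8 mean [0.487  0.3434] z 0.0161
tab [248 181  20  20 315] c 0.4446 0.3997 r 14.7 mean [0.4449 0.3996] z 0.016
tab [309 208  19  18 264] c 0.4377 0.3008 r 14.4 mean [0.4381 0.3008] z 0.0161
{'box': [308.2, 203.8, 21.0, 22.0], 'conf': 0.88}
{'box': [291.7, 165.3, 22.8, 21.0], 'conf': 0.84}
{'box': [247.5, 178.6, 18.2, 21.6], 'conf': 0.83}
{'box': [340.5, 143.0, 26.6, 20.0], 'conf': 0.64}
{'box': [286.0, 108.9, 19.3, 18.9], 'conf': 0.6}
```

View pics/w5.png

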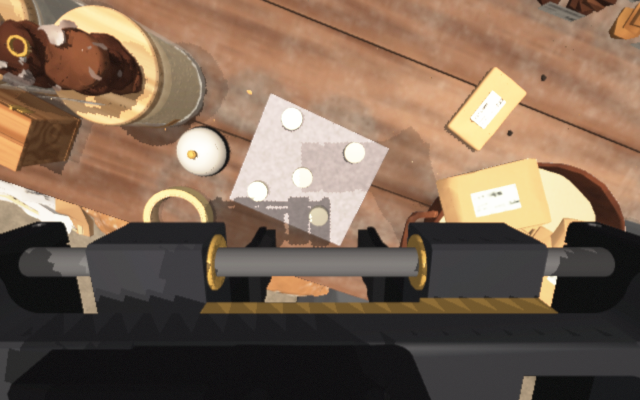

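Run:
```python
from h import *
W=cloud('top',np.load('top0.npy'));z=W[...,2]
g={}
for x in np.arange(.76,.34,-.03):
    r=[]
    for y in np.arange(.62,.05,-.03):
        m=(abs(W[...,0]-x)<.015)&(abs(W[...,1]-y)<.015);r.append('%4d'%(np.nanmax(z[m])*1000) if m.any() else '   .')
    print('%.2f'%x,' '.join(r))
print(' '.join('%.2f'%y for y in np.arange(.62,.05,-.03)))
```

```text
0.76  534  534  533  532  533  564  534  532  534  533  534  534  533  534  534  533  534  533  534
0.73  666  533  598  623  627  621  621  602  533  535  534  534  535  534  534  533  533  533  591
0.70  592  591  595  622  624  626  627  604  535  533  534  533  533  534  533  533  533  534  535
0.67  534  534  533  582  601  608  597  574  534  534  535  533  533  534  533  533  533  533  533
0.64    5    5    6    7    5    7    7    6    6    7    7    5    6    5    6   17   22   18    5
0.61    5    7    6    7    7   10    8    6    8    7    9    5    7    8    5   15  143  141   97
0.58  144  144  212  215   71    8    7    8   20    7    8    5    7    8    7  134  147  150  146
0.55  203  212  229  218  148    6    8   19   23   10   12   26   23   14  126  141  151  156  157
0.52  202  223  219  211  144    4    7    8    8   11   10   18   18   12  114  140  150  154  156
0.49   11  182  146  145   47   46    9   10    9   22   21   10   11    8   87  135  143  127  168
0.46    9    6    7   36   62   49    8   21   22   18   16   24   10    8   86   93   94   99  162
0.43   12   10    9    8   38   31    5   23   21    9   21   27   10    7   77   89   95   76  148
0.40    7    8    9   27   31   34   10    7    8    6    7   10   11    7    8    9   97   95   88
0.37    7    6   26   32   11   32   29    5    8    5    5    9    5    4    7    8    6    6   93
0.62 0.59 0.56 0.53 0.50 0.47 0.44 0.41 0.38 0.35 0.32 0.29 0.26 0.23 0.20 0.17 0.14 0.11 0.08
```

servo_tool(
  commands=[0,0,0,0,0,-8,0,0,0,0,0,-8,0,0,0,0,0,-8,0,0,0,0,0,-8,0,0,0,0,0,-8,0,0,0,0,0,0],
)

```text
time_s: 21.35
tool_pos: [0.5011, 0.3269, 0.3006]
tool_rot: [180.0, 0.0, 59.9]
force: [0.0, -0.1, -0.7]
grip_width: 0.0461
```

Run:
```python
from h import *
go([.4377,.3008,.06],60)
```

```text
pos [0.5011 0.3269 0.3006] rot [1.7996e+02 2.0000e-02 5.9890e+01] q7 -77.0 t 21.35 shift [-54.2 -41.9 240.6] |s| 250.2 turn [ 0.04  0.02 -0.11]
```

servo_tool(
  commands=[-9,-7,40,0,0,0,-9,-7,40,0,0,0,-9,-7,40,0,0,0,-9,-7,40,0,0,0,-9,-7,40,0,0,0,-9,-7,30,0,0,0,0,0,10,0,0,0,0,0,0,0,0,0,0,0,0,0,0,0],
)

```text
time_s: 22.25
tool_pos: [0.4389, 0.3034, 0.0622]
tool_rot: [179.9, -0.2, 59.9]
force: [1.4, -0.1, -0.5]
grip_width: 0.0459
```

Run:
```python
from h import *
go([.4377,.3008,.006],60)
```

```text
pos [0.4389 0.3034 0.0622] rot [ 1.7992e+02 -1.5000e-01  5.9870e+01] q7 -82.9 t 22.25 shift [-2.9  0.2 56.2] |s| 56.3 turn [ 0.08 -0.15 -0.13]
```

servo_tool(
  commands=[0,0,20,0,0,0,0,0,20,0,0,0,0,0,14,0,0,0,0,0,0,0,0,0,0,0,0,0,0,0],
)

```text
time_s: 22.75
tool_pos: [0.4378, 0.3033, 0.0075]
tool_rot: [180.0, -0.1, 60.0]
force: [0.5, -0.2, -0.3]
grip_width: 0.0456
```

servo_tool(
  commands=[0,0,0,0,0,0,0,0,0,0,0,0,0,0,0,0,0,0,0,0,0,0,0,0],
  jaw=20,
  newtons=15,
)

```text
time_s: 23.15
tool_pos: [0.4376, 0.3028, 0.0072]
tool_rot: [180.0, -0.0, 60.0]
force: [0.0, 0.4, 3.1]
grip_width: 0.029
```

servo_tool(
  commands=[0,0,-25,0,0,0,0,0,-45,0,0,0,0,0,-45,0,0,0,0,0,-45,0,0,0,0,0,-45,0,0,0,0,0,-20,0,0,0,0,0,0,0,0,0],
)

```text
time_s: 23.85
tool_pos: [0.4385, 0.3039, 0.235]
tool_rot: [179.8, -0.3, 60.0]
force: [0.2, 0.0, -0.1]
grip_width: 0.0294
```

Run:
```python
from h import *
go([.504,-.1995,.225],60)
```

```text
pos [0.4385 0.3039 0.235 ] rot [179.76  -0.27  59.97] q7 -74.1 t 23.85 shift [-403.1  308.6    9.4] |s| 507.8 turn [ 0.24 -0.27 -0.03]
```

servo_tool(
  commands=[-33.6,25.7,0.5,0,0,0,-33.6,25.7,0.5,0,0,0,-33.6,25.7,0.5,0,0,0,-33.6,25.7,0.5,0,0,0,-33.6,25.7,0.5,0,0,0,-33.6,25.7,0.5,0,0,0,-33.6,25.7,0.5,0,0,0,-33.6,25.7,0.5,0,0,0,-33.6,25.7,0.5,0,0,0,-33.6,25.7,0.5,0,0,0],
)

```text
time_s: 24.85
tool_pos: [0.4905, -0.1185, 0.225]
tool_rot: [-179.9, 0.1, 60.0]
force: [-0.2, 0.5, -0.5]
grip_width: 0.0294
```

servo_tool(
  commands=[-33.6,25.7,0.5,0,0,0,-33.6,25.7,0.5,0,0,0,0,0,0,0,0,0,0,0,0,0,0,0,0,0,0,0,0,0,0,0,0,0,0,0],
)

```text
time_s: 25.45
tool_pos: [0.5023, -0.1991, 0.2254]
tool_rot: [-180.0, 0.0, 60.1]
force: [0.6, -0.3, -0.7]
grip_width: 0.0295
```

Run:
```python
from h import *
go([.504,-.1995,.142],60)
```

```text
pos [ 0.5023 -0.1991  0.2254] rot [-1.7997e+02  1.0000e-02  6.0130e+01] q7 -14.3 t 25.45 shift [ 0.5  1.7 83.4] |s| 83.4 turn [-0.03  0.01  0.13]
```

servo_tool(
  commands=[2,1.5,30,0,0,0,0,0,30,0,0,0,0,0,22,0,0,0,0,0,0,0,0,0,0,0,0,0,0,0],
)

```text
time_s: 25.95
tool_pos: [0.5049, -0.1991, 0.1442]
tool_rot: [180.0, -0.0, 60.1]
force: [-0.0, 0.7, 0.3]
grip_width: 0.0294
```

servo_tool(
  commands=[0,0,0,0,0,0,0,0,0,0,0,0,0,0,0,0,0,0,0,0,0,0,0,0],
  jaw=46,
)

```text
time_s: 26.35
tool_pos: [0.505, -0.2, 0.1443]
tool_rot: [179.9, 0.0, 60.0]
force: [-0.1, -0.2, -0.5]
grip_width: 0.0455
```

servo_tool(
  commands=[0,0,-20,0,0,0,0,0,-30,0,0,0,0,0,-30,0,0,0,0,0,0,0,0,0],
)

```text
time_s: 26.75
tool_pos: [0.5072, -0.2006, 0.2283]
tool_rot: [179.5, -0.0, 60.0]
force: [0.6, 0.6, -0.2]
grip_width: 0.0456
```

Run:
```python
from h import *
go([.5607,.3851,.225],60)
p,d=read_camera('wrist');save('w6',p)
p,d=read_camera('top');save('t6',cv2.resize(p[150:270,140:500],(800,267),interpolation=cv2.INTER_CUBIC))
```

```text
pos [ 0.5072 -0.2006  0.2283] rot [ 1.7954e+02 -2.0000e-02  5.9970e+01] q7 -14.6 t 26.75 shift [ 533.8 -246.8    1.5] |s| 588.1 turn [ 0.46 -0.02 -0.03]
```

View pics/w6.png

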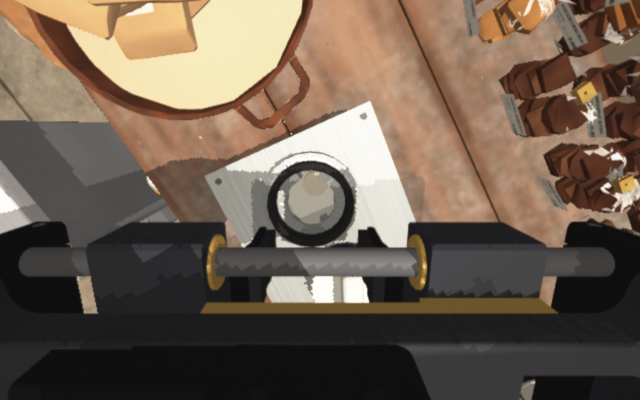

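View pics/t6.png

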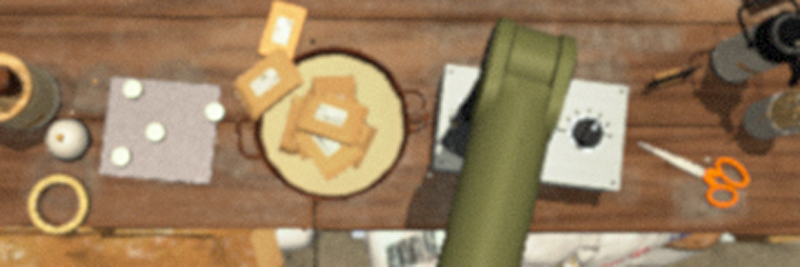

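servo_tool(
  commands=[35.6,-16.5,0,0,0,0,41,-19,0,0,0,0,41,-19,0,0,0,0,41,-19,0,0,0,0,41,-19,0,0,0,0,41,-19,0,0,0,0,41,-19,0,0,0,0,41,-19,0,0,0,0,41,-19,0,0,0,0,41,-19,0,0,0,0],
)

```text
time_s: 27.85
tool_pos: [0.5441, 0.2454, 0.222]
tool_rot: [-179.9, 0.1, 59.9]
force: [0.9, -0.4, -0.3]
grip_width: 0.0465
```

servo_tool(
  commands=[41,-19,0,0,0,0,41,-19,0,0,0,0,35,-16,0,0,0,0,12,-6,0,0,0,0,0,0,0,0,0,0,0,0,0,0,0,0,0,0,0,0,0,0],
)

```text
time_s: 28.55
tool_pos: [0.5583, 0.3835, 0.2232]
tool_rot: [179.9, 0.1, 59.8]
force: [0.8, -0.1, -0.3]
grip_width: 0.046
```

```bash
python3 tab.py w7
python3 - <<'E'
from h import *
go([.5607,.3851,.006],60)
E
```

```text
pos [0.5583 0.3835 0.2232] rot [1.7993e+02 9.0000e-02 5.9810e+01] q7 -81.4 t 28.55 shift [-75.7 -23.4 -76.7] |s| 110.2 turn [ 0.1   0.07 39.81]
tab [305 167  24  23 445] c 0.5609 0.386 r 14.8 mean [0.561  0.3862] z 0.0162
tab [220 204  23  22 402] c 0.4442 0.4005 r 15.0 mean [0.4445 0.4007] z 0.0161
tab [274 224  21  22 365] c 0.4867 0.344 r 14.8 mean [0.4882 0.3437] z 0.0159
tab [335 276  22  18 330] c 0.5229 0.2438 r 14.8 mean [0.5224 0.2433] z 0.0161
pos [0.5584 0.3836 0.2235] rot [1.7992e+02 7.0000e-02 5.9800e+01] q7 -81.4 t 28.6 shift [  2.8   1.  217.5] |s| 217.5 turn [ 0.08  0.07 -0.2 ]
```

View pics/w7.png

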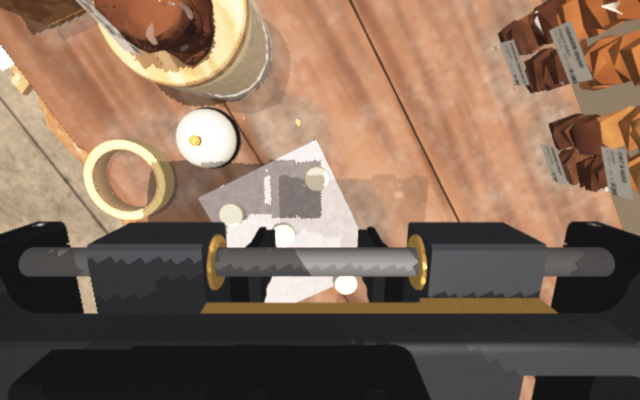

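servo_tool(
  commands=[3,1,40,0,0,0,0,0,45,0,0,0,0,0,45,0,0,0,0,0,45,0,0,0,0,0,30,0,0,0,0,0,12,0,0,0,0,0,0,0,0,0,0,0,0,0,0,0],
)

```text
time_s: 29.4
tool_pos: [0.561, 0.3885, 0.0086]
tool_rot: [179.9, -0.1, 59.9]
force: [0.3, 0.5, 0.4]
grip_width: 0.0458
```

servo_tool(
  commands=[0,0,0,0,0,0,0,0,0,0,0,0,0,0,0,0,0,0,0,0,0,0,0,0],
  jaw=20,
)

```text
time_s: 29.8
tool_pos: [0.5602, 0.3885, 0.0077]
tool_rot: [179.9, -0.1, 60.0]
force: [0.1, -0.2, 4.4]
grip_width: 0.0294
```

servo_tool(
  commands=[0,0,-25,0,0,0,0,0,-45,0,0,0,0,0,-45,0,0,0,0,0,-45,0,0,0,0,0,-45,0,0,0,0,0,-15,0,0,0,0,0,0,0,0,0],
)

```text
time_s: 30.5
tool_pos: [0.5604, 0.3894, 0.2296]
tool_rot: [179.9, -0.3, 60.0]
force: [0.3, 0.0, -0.6]
grip_width: 0.0293
```

Run:
```python
from h import *
go([.504,-.1995,.225],60)
```

```text
pos [0.5604 0.3894 0.2296] rot [179.87  -0.26  59.98] q7 -81.5 t 30.5 shift [-538.1  245.7    2.7] |s| 591.6 turn [ 0.13 -0.26 -0.02]
```

servo_tool(
  commands=[-34,15.5,0,0,0,0,-41,18.8,0,0,0,0,-41,18.8,0,0,0,0,-41,18.8,0,0,0,0,-41,18.8,0,0,0,0,-41,18.8,0,0,0,0,-41,18.8,0,0,0,0,-41,18.8,0,0,0,0,-41,18.8,0,0,0,0,-41,18.8,0,0,0,0],
)

```text
time_s: 31.5
tool_pos: [0.516, -0.0556, 0.2242]
tool_rot: [-179.8, 0.1, 59.9]
force: [1.6, 0.0, -0.1]
grip_width: 0.0292
```

servo_tool(
  commands=[-41,18.8,0,0,0,0,-41,18.8,0,0,0,0,-35,16,0,0,0,0,-15.5,7,0,0,0,0,0,0,0,0,0,0,0,0,0,0,0,0,0,0,0,0,0,0],
)

```text
time_s: 32.2
tool_pos: [0.5046, -0.1955, 0.2262]
tool_rot: [-179.9, -0.0, 60.2]
force: [1.7, -0.3, -1.2]
grip_width: 0.0293
```

Run:
```python
from h import *
go([.505,-.1975,.142],60)
```

```text
pos [ 0.5046 -0.1955  0.2262] rot [-1.7995e+02 -5.0000e-02  6.0190e+01] q7 -15.1 t 32.2 shift [-1.6  1.4 84.2] |s| 84.2 turn [-0.05 -0.05  0.19]
```

servo_tool(
  commands=[-1,1,30,0,0,0,0,0,30,0,0,0,0,0,22,0,0,0,0,0,0,0,0,0,0,0,0,0,0,0,0,0,0,0,0,0],
)

```text
time_s: 32.8
tool_pos: [0.5058, -0.1992, 0.1464]
tool_rot: [179.8, -0.0, 60.0]
force: [0.2, -0.9, 0.3]
grip_width: 0.0292
```

servo_tool(
  commands=[0,0,0,0,0,0,0,0,0,0,0,0,0,0,0,0,0,0,0,0,0,0,0,0],
  jaw=46,
)

```text
time_s: 33.2
tool_pos: [0.5046, -0.1998, 0.1449]
tool_rot: [180.0, 0.0, 60.0]
force: [-0.2, -0.1, 0.4]
grip_width: 0.0451
```

servo_tool(
  commands=[0,0,-20,0,0,0,0,0,-30,0,0,0,0,0,-30,0,0,0,0,0,0,0,0,0],
)

```text
time_s: 33.6
tool_pos: [0.507, -0.2004, 0.2291]
tool_rot: [179.6, -0.0, 60.0]
force: [0.3, 0.1, -0.1]
grip_width: 0.046
```

Run:
```python
from h import *
go([.4442,.4,.225],60)
p,d=read_camera('wrist');save('w8',p[100:300,200:440].repeat(3,0).repeat(3,1))
```

```text
pos [ 0.507  -0.2004  0.2291] rot [ 1.7956e+02 -2.0000e-02  5.9970e+01] q7 -15.1 t 33.6 shift [ 488.3 -354.9    1.5] |s| 603.7 turn [ 0.44 -0.02 -0.03]
```

View pics/w8.png

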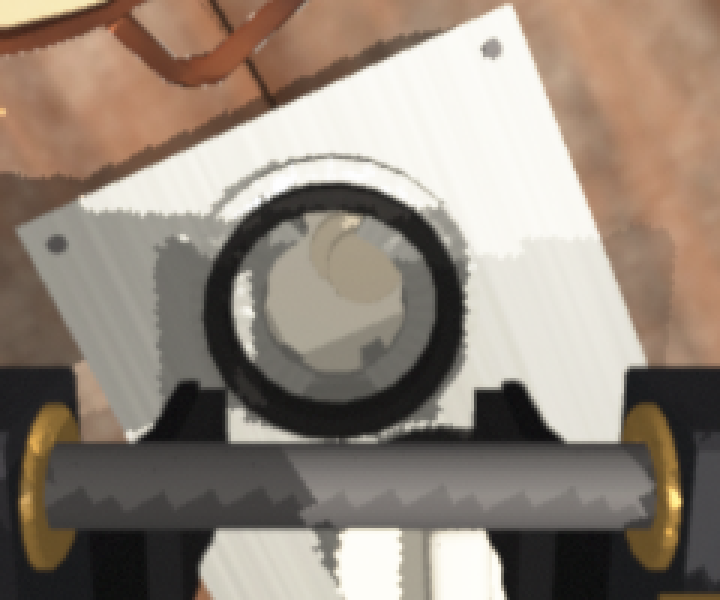

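servo_tool(
  commands=[30,-22,0,0,0,0,37,-27,0,0,0,0,37,-27,0,0,0,0,37,-27,0,0,0,0,37,-27,0,0,0,0,37,-27,0,0,0,0,37,-27,0,0,0,0,37,-27,0,0,0,0,37,-27,0,0,0,0,37,-27,0,0,0,0],
)

```text
time_s: 34.65
tool_pos: [0.4558, 0.2483, 0.2237]
tool_rot: [180.0, 0.1, 59.9]
force: [1.1, 0.0, 0.6]
grip_width: 0.0458
```

servo_tool(
  commands=[37,-27,0,0,0,0,37,-27,0,0,0,0,32,-23,0,0,0,0,18,-13,0,0,0,0,0,0,0,0,0,0,0,0,0,0,0,0,0,0,0,0,0,0,0,0,0,0,0,0],
)

```text
time_s: 35.45
tool_pos: [0.4417, 0.3979, 0.2243]
tool_rot: [179.9, 0.1, 59.8]
force: [0.1, 0.4, 0.1]
grip_width: 0.0458
```

```bash
python3 tab.py w9
python3 - <<'E'
from h import *
go([.4442,.4003,.006],60)
E
```

```text
pos [0.4417 0.3979 0.2243] rot [1.7994e+02 6.0000e-02 5.9830e+01] q7 -89.1 t 35.45 shift [-29.5  84.6 -75.5] |s| 117.2 turn [8.000e-02 3.000e-02 3.983e+01]
tab [305 167  24  22 410] c 0.4441 0.4004 r 14.8 mean [0.4451 0.401 ] z 0.0161
tab [357 188  24  24 439] c 0.4863 0.344 r 15.0 mean [0.4863 0.3443] z 0.0162
pos [0.4417 0.3981 0.2245] rot [1.7994e+02 4.0000e-02 5.9840e+01] q7 -89.1 t 35.5 shift [  3.3   0.8 218.5] |s| 218.5 turn [ 0.06  0.04 -0.16]
```

servo_tool(
  commands=[1,1,40,0,0,0,0,0,45,0,0,0,0,0,45,0,0,0,0,0,45,0,0,0,0,0,30,0,0,0,0,0,13,0,0,0,0,0,0,0,0,0,0,0,0,0,0,0],
)

```text
time_s: 36.3
tool_pos: [0.4431, 0.4007, 0.0082]
tool_rot: [180.0, -0.1, 59.9]
force: [0.5, -0.2, 0.3]
grip_width: 0.0461
```

servo_tool(
  commands=[0,0,0,0,0,0,0,0,0,0,0,0,0,0,0,0,0,0,0,0,0,0,0,0],
  jaw=20,
)

```text
time_s: 36.7
tool_pos: [0.4428, 0.4004, 0.0076]
tool_rot: [179.9, -0.1, 60.0]
force: [0.8, -0.9, 5.3]
grip_width: 0.0289
```

servo_tool(
  commands=[0,0,-25,0,0,0,0,0,-45,0,0,0,0,0,-45,0,0,0,0,0,-45,0,0,0,0,0,-45,0,0,0,0,0,-15,0,0,0,0,0,0,0,0,0],
)

```text
time_s: 37.4
tool_pos: [0.4429, 0.4012, 0.2292]
tool_rot: [179.9, -0.2, 60.0]
force: [-0.6, 0.2, -0.7]
grip_width: 0.0294
```

Run:
```python
from h import *
go([.505,-.1985,.225],60)
```

```text
pos [0.4429 0.4012 0.2292] rot [179.88  -0.23  59.97] q7 -89.2 t 37.4 shift [-488.1  353.8    2.9] |s| 602.9 turn [ 0.12 -0.23 -0.03]
```

servo_tool(
  commands=[-30,22,0,0,0,0,-37,27,0,0,0,0,-37,27,0,0,0,0,-37,27,0,0,0,0,-37,27,0,0,0,0,-37,27,0,0,0,0,-37,27,0,0,0,0,-37,27,0,0,0,0,-37,27,0,0,0,0,-37,27,0,0,0,0],
)

```text
time_s: 38.4
tool_pos: [0.4885, -0.0493, 0.2246]
tool_rot: [-179.9, 0.1, 59.9]
force: [1.2, 0.4, -0.2]
grip_width: 0.0294
```

servo_tool(
  commands=[-37,27,0,0,0,0,-37,27,0,0,0,0,-32,23,0,0,0,0,-18,12.5,0,0,0,0,0,0,0,0,0,0,0,0,0,0,0,0,0,0,0,0,0,0,0,0,0,0,0,0],
)

```text
time_s: 39.2
tool_pos: [0.5057, -0.1969, 0.2267]
tool_rot: [-180.0, 0.0, 60.2]
force: [0.1, 0.0, 0.1]
grip_width: 0.0294
```

Run:
```python
from h import *
go([.505,-.1985,.142],60)
```

```text
pos [ 0.5057 -0.1969  0.2267] rot [-1.800e+02  1.000e-02  6.016e+01] q7 -16.1 t 39.2 shift [-1.7  0.2 84.7] |s| 84.7 turn [-0.    0.01  0.16]
```

servo_tool(
  commands=[0,0,30,0,0,0,0,0,30,0,0,0,0,0,22,0,0,0,0,0,0,0,0,0,0,0,0,0,0,0,0,0,0,0,0,0],
)

```text
time_s: 39.8
tool_pos: [0.5066, -0.1989, 0.1464]
tool_rot: [179.8, -0.0, 60.0]
force: [0.5, -0.2, 0.3]
grip_width: 0.029
```

servo_tool(
  commands=[0,0,0,0,0,0,0,0,0,0,0,0,0,0,0,0,0,0,0,0,0,0,0,0],
  jaw=46,
)

```text
time_s: 40.2
tool_pos: [0.5056, -0.1992, 0.1449]
tool_rot: [180.0, 0.0, 60.0]
force: [0.2, 0.5, -0.6]
grip_width: 0.0446
```

servo_tool(
  commands=[0,0,-20,0,0,0,0,0,-30,0,0,0,0,0,-30,0,0,0,0,0,0,0,0,0],
)

```text
time_s: 40.6
tool_pos: [0.508, -0.1996, 0.229]
tool_rot: [179.6, -0.0, 60.0]
force: [0.3, 0.8, 0.8]
grip_width: 0.0457
```

Run:
```python
from h import *
go([.4865,.342,.225],60)
p,d=read_camera('wrist');save('w10',p[100:300,200:440].repeat(3,0).repeat(3,1))
```

```text
pos [ 0.508  -0.1996  0.229 ] rot [ 1.7957e+02 -1.0000e-02  5.9980e+01] q7 -16.1 t 40.6 shift [ 458.2 -289.6    1.9] |s| 542.1 turn [ 0.43 -0.01 -0.02]
```

View pics/w10.png

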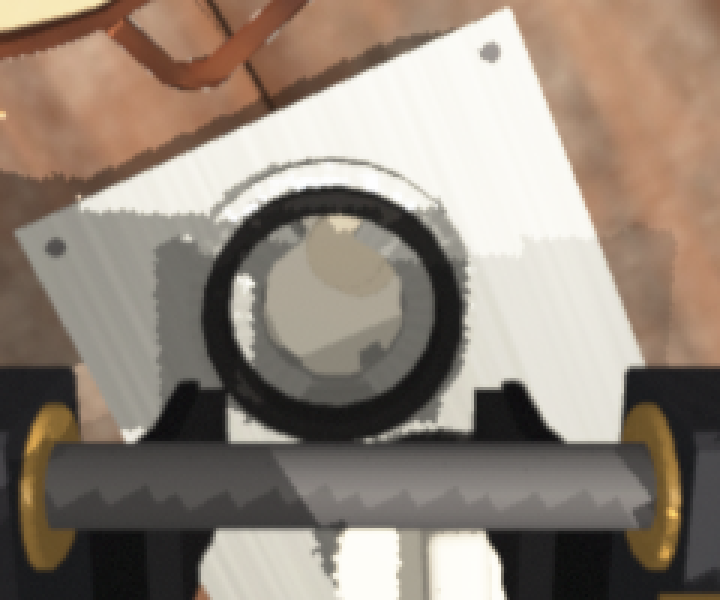

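servo_tool(
  commands=[30,-19,0,0,0,0,38,-24,0,0,0,0,38,-24,0,0,0,0,38,-24,0,0,0,0,38,-24,0,0,0,0,38,-24,0,0,0,0,38,-24,0,0,0,0,38,-24,0,0,0,0,38,-24,0,0,0,0,38,-24,0,0,0,0],
)

```text
time_s: 41.65
tool_pos: [0.4874, 0.2416, 0.2235]
tool_rot: [-180.0, 0.1, 59.9]
force: [1.2, -0.2, 0.2]
grip_width: 0.0462
```

servo_tool(
  commands=[38,-24,0,0,0,0,32,-20.5,0,0,0,0,17,-11,0,0,0,0,0,0,0,0,0,0,0,0,0,0,0,0,0,0,0,0,0,0,0,0,0,0,0,0],
)

```text
time_s: 42.35
tool_pos: [0.4844, 0.3418, 0.2243]
tool_rot: [179.9, 0.1, 59.8]
force: [0.1, 0.9, 0.3]
grip_width: 0.0461
```

```bash
python3 tab.py w11
python3 - <<'E'
from h import *
go([.4865,.344,.006],60)
E
```

```text
pos [0.4844 0.3418 0.2243] rot [1.7995e+02 6.0000e-02 5.9810e+01] q7 -82.3 t 42.35 shift [ -2.4  19.5 -75.6] |s| 78.1 turn [ 0.07  0.04 39.81]
tab [305 167  24  23 358] c 0.4865 0.3438 r 14.8 mean [0.4884 0.3449] z 0.016
tab [372 220  20  22 273] c 0.5232 0.2436 r 14.9 mean [0.5268 0.244 ] z 0.0162
pos [0.4844 0.342  0.2245] rot [1.7994e+02 5.0000e-02 5.9820e+01] q7 -82.3 t 42.4 shift [  3.    0.6 218.5] |s| 218.5 turn [ 0.06  0.05 -0.18]
```

servo_tool(
  commands=[1,0.6,40,0,0,0,0,0,45,0,0,0,0,0,45,0,0,0,0,0,45,0,0,0,0,0,30,0,0,0,0,0,13,0,0,0,0,0,0,0,0,0,0,0,0,0,0,0],
)

```text
time_s: 43.2
tool_pos: [0.4857, 0.3448, 0.0082]
tool_rot: [179.9, -0.1, 59.9]
force: [0.3, 0.5, -0.1]
grip_width: 0.0458
```

servo_tool(
  commands=[0,0,0,0,0,0,0,0,0,0,0,0,0,0,0,0,0,0,0,0,0,0,0,0],
  jaw=20,
)

```text
time_s: 43.6
tool_pos: [0.4852, 0.3446, 0.0076]
tool_rot: [179.9, -0.1, 60.0]
force: [0.7, -0.3, 4.8]
grip_width: 0.0294
```

servo_tool(
  commands=[0,0,-25,0,0,0,0,0,-45,0,0,0,0,0,-45,0,0,0,0,0,-45,0,0,0,0,0,-45,0,0,0,0,0,-15,0,0,0,0,0,0,0,0,0],
)

```text
time_s: 44.3
tool_pos: [0.4855, 0.3454, 0.2291]
tool_rot: [179.9, -0.2, 60.0]
force: [0.5, 0.3, -0.9]
grip_width: 0.029
```

Run:
```python
from h import *
go([.504,-.1995,.225],60)
```

```text
pos [0.4855 0.3454 0.2291] rot [179.85  -0.22  59.97] q7 -82.3 t 44.3 shift [-462.5  288.7    3.1] |s| 545.2 turn [ 0.15 -0.22 -0.03]
```

servo_tool(
  commands=[-30,19,0,0,0,0,-38,24,0,0,0,0,-38,24,0,0,0,0,-38,24,0,0,0,0,-38,24,0,0,0,0,-38,24,0,0,0,0,-38,24,0,0,0,0,-38,24,0,0,0,0,-38,24,0,0,0,0,-38,24,0,0,0,0],
)

```text
time_s: 45.3
tool_pos: [0.5003, -0.0975, 0.2246]
tool_rot: [-179.8, 0.1, 59.9]
force: [1.3, 0.2, 0.7]
grip_width: 0.0292
```

servo_tool(
  commands=[-38,24,0,0,0,0,-34,20,0,0,0,0,-18,10.5,0,0,0,0,0,0,0,0,0,0,0,0,0,0,0,0,0,0,0,0,0,0,0,0,0,0,0,0],
)

```text
time_s: 46.0
tool_pos: [0.5044, -0.1984, 0.2267]
tool_rot: [180.0, 0.0, 60.2]
force: [0.4, -0.3, -0.3]
grip_width: 0.0289
```

Run:
```python
from h import *
go([.504,-.1995,.142],60)
```

```text
pos [ 0.5044 -0.1984  0.2267] rot [1.800e+02 1.000e-02 6.017e+01] q7 -16.6 t 46.0 shift [-1.2  0.2 84.7] |s| 84.7 turn [0.   0.01 0.17]
```

servo_tool(
  commands=[1,0,30,0,0,0,0,0,30,0,0,0,0,0,22,0,0,0,0,0,0,0,0,0,0,0,0,0,0,0,0,0,0,0,0,0],
)

```text
time_s: 46.6
tool_pos: [0.5058, -0.1996, 0.1463]
tool_rot: [179.8, -0.0, 60.0]
force: [-0.4, -0.3, -0.4]
grip_width: 0.0287
```

servo_tool(
  commands=[0,0,0,0,0,0,0,0,0,0,0,0,0,0,0,0,0,0,0,0,0,0,0,0],
  jaw=46,
)

```text
time_s: 47.0
tool_pos: [0.5047, -0.1998, 0.1449]
tool_rot: [180.0, 0.0, 60.0]
force: [0.6, -0.7, 0.3]
grip_width: 0.045
```

servo_tool(
  commands=[0,0,-20,0,0,0,0,0,-30,0,0,0,0,0,-30,0,0,0,0,0,0,0,0,0],
)

```text
time_s: 47.4
tool_pos: [0.5071, -0.2003, 0.2289]
tool_rot: [179.6, -0.0, 60.0]
force: [0.6, 0.1, -0.2]
grip_width: 0.0462
```

Run:
```python
from h import *
go([.5,.25,.225],60)
o=monitor.get_obs()
p,d=read_camera('wrist');save('w12',p[100:300,200:440].repeat(3,0).repeat(3,1))
W=cloud('wrist',d,o);m=np.hypot(W[...,0]-.504,W[...,1]+.2)<.02
print(m.sum(),np.percentile(W[m][:,2],[1,25,50,75,99]).round(3))
```

```text
pos [ 0.5071 -0.2003  0.2289] rot [ 1.7958e+02 -1.0000e-02  5.9970e+01] q7 -16.8 t 47.4 shift [ 386.3 -231.5    2.3] |s| 450.3 turn [ 0.42 -0.01 -0.03]
743 [0.011 0.064 0.068 0.069 0.07 ]
```

View pics/w12.png

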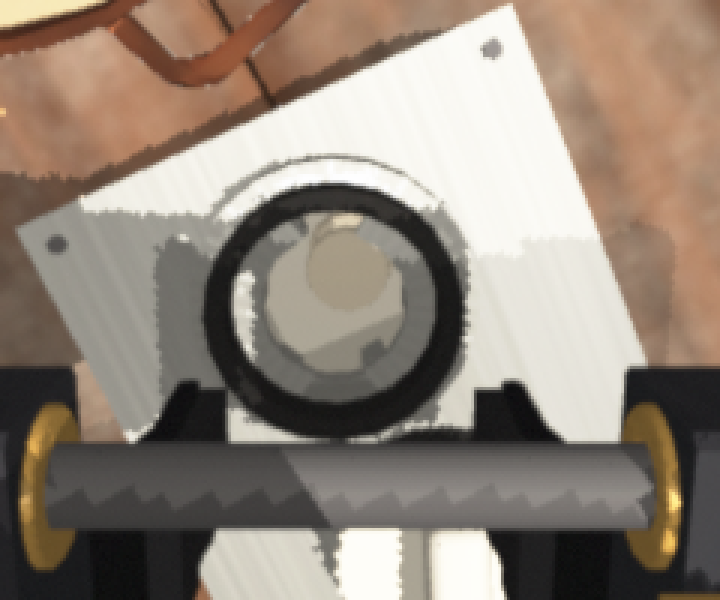

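Run:
```python
from h import *
W=cloud('top',read_camera('top')[1]);z=W[...,2]
for x in np.arange(.64,.38,-.02):
    m=(abs(W[...,0]-x)<.01)&(z>.06)&(W[...,1]<.3)&(W[...,1]>.05)
    P=W[m];i=np.argsort(-P[:,1])[:8] if len(P) else []
    print('%.2f'%x,[(round(float(P[k,1]),3),round(float(P[k,2]),3)) for k in i])
p,_=read_camera('top');save('t13',cv2.resize(p[150:250,170:310],None,fx=5.5,fy=5.5,interpolation=cv2.INTER_CUBIC))
```

```text
0.64 []
0.62 [(0.085, 0.101), (0.082, 0.09), (0.078, 0.097), (0.075, 0.09), (0.075, 0.092), (0.072, 0.089), (0.071, 0.097), (0.068, 0.08)]
0.60 [(0.143, 0.131), (0.139, 0.132), (0.139, 0.134), (0.136, 0.132), (0.135, 0.135), (0.135, 0.138), (0.132, 0.131), (0.132, 0.135)]
0.58 [(0.171, 0.131), (0.168, 0.125), (0.168, 0.129), (0.164, 0.126), (0.164, 0.129), (0.161, 0.129), (0.16, 0.131), (0.16, 0.131)]
0.56 [(0.195, 0.112), (0.194, 0.118), (0.189, 0.124), (0.189, 0.126), (0.185, 0.125), (0.185, 0.127), (0.185, 0.128), (0.183, 0.122)]
0.54 [(0.195, 0.111), (0.19, 0.116), (0.19, 0.118), (0.19, 0.118), (0.189, 0.126), (0.187, 0.114), (0.186, 0.115), (0.186, 0.12)]
0.52 [(0.182, 0.12), (0.178, 0.121), (0.178, 0.123), (0.177, 0.124), (0.174, 0.123), (0.174, 0.127), (0.173, 0.127), (0.173, 0.128)]
0.50 [(0.193, 0.083), (0.191, 0.078), (0.19, 0.081), (0.19, 0.079), (0.189, 0.087), (0.187, 0.077), (0.187, 0.08), (0.186, 0.083)]
0.48 [(0.194, 0.078), (0.194, 0.081), (0.194, 0.081), (0.193, 0.082), (0.193, 0.082), (0.193, 0.084), (0.19, 0.078), (0.19, 0.078)]
0.46 [(0.189, 0.082), (0.189, 0.081), (0.189, 0.083), (0.188, 0.085), (0.188, 0.086), (0.186, 0.078), (0.185, 0.083), (0.185, 0.08)]
0.44 [(0.189, 0.08), (0.185, 0.081), (0.184, 0.084), (0.184, 0.087), (0.182, 0.076), (0.182, 0.08), (0.181, 0.085), (0.18, 0.087)]
0.42 [(0.147, 0.093), (0.143, 0.09), (0.143, 0.091), (0.14, 0.09), (0.14, 0.091), (0.139, 0.093), (0.138, 0.077), (0.137, 0.082)]
0.40 [(0.132, 0.09), (0.128, 0.09), (0.124, 0.093), (0.124, 0.095), (0.121, 0.089), (0.121, 0.09), (0.121, 0.091), (0.118, 0.086)]
```

View pics/t13.png

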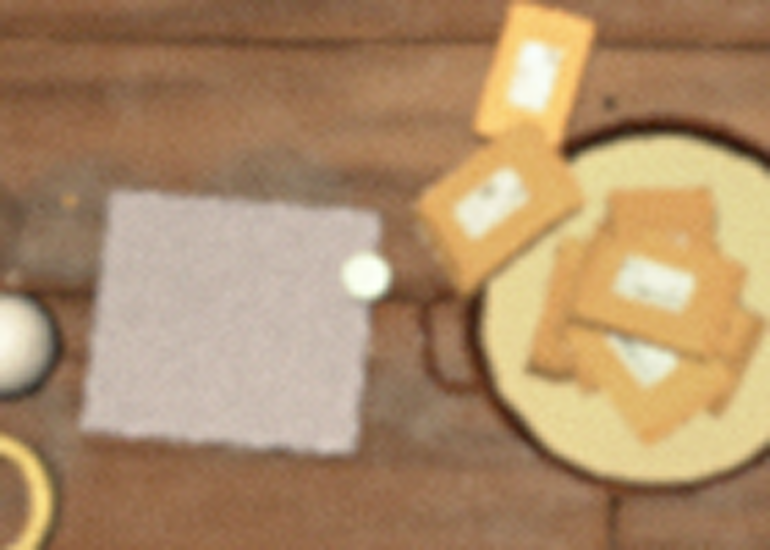

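servo_tool(
  commands=[30,-16,0,0,0,0,38,-20,0,0,0,0,38,-20,0,0,0,0,38,-20,0,0,0,0,38,-20,0,0,0,0,38,-20,0,0,0,0,38,-20,0,0,0,0,38,-20,0,0,0,0,38,-20,0,0,0,0,38,-20,0,0,0,0],
)

```text
time_s: 48.55
tool_pos: [0.5203, 0.2214, 0.2231]
tool_rot: [-179.9, 0.1, 59.9]
force: [1.3, -0.0, 0.5]
grip_width: 0.046
```

servo_tool(
  commands=[23,-13,0,0,0,-7.5,0,0,0,0,0,-7.5,0,0,0,0,0,-7.5,0,0,0,0,0,-7.5,0,0,0,0,0,0,0,0,0,0,0,0,0,0,0,0,0,0],
)

```text
time_s: 49.25
tool_pos: [0.5211, 0.2465, 0.2241]
tool_rot: [-180.0, 0.0, 89.8]
force: [0.1, 0.2, 0.6]
grip_width: 0.0458
```

```bash
python3 tab.py w14
python3 - <<'E'
from h import *
go([.5229,.246,.01],90)
E
```

```text
pos [0.5211 0.2465 0.2241] rot [-1.7995e+02  2.0000e-02  8.9840e+01] q7 -43.5 t 49.25 shift [ 83.4 -21.4 -75.9] |s| 114.8 turn [-2.000e-02  5.000e-02  6.984e+01]
tab [306 172  24  23 441] c 0.5225 0.2435 r 14.8 mean [0.5226 0.2436] z 0.0161
pos [0.5212 0.2466 0.2243] rot [-1.7998e+02  2.0000e-02  8.9870e+01] q7 -43.4 t 49.3 shift [ -0.5   1.8 214.3] |s| 214.3 turn [-0.02  0.02 -0.13]
```

View pics/w14.png

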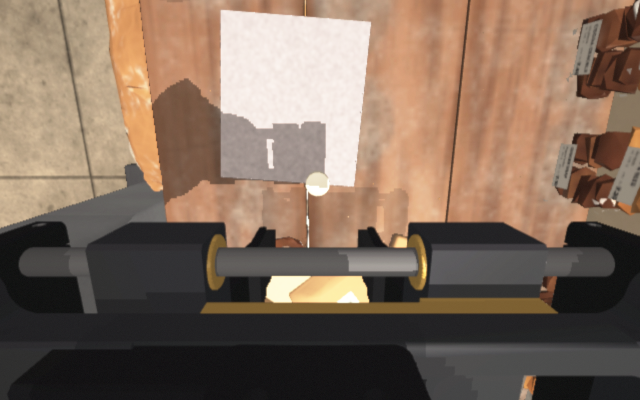

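servo_tool(
  commands=[0,1.3,35,0,0,0,0,0,35,0,0,0,0,0,30,0,0,0,0,0,25,0,0,0,0,0,20,0,0,0,0,0,15,0,0,0,0,0,0,0,0,0],
)

```text
time_s: 50.0
tool_pos: [0.5214, 0.246, 0.0627]
tool_rot: [-179.8, 0.1, 89.9]
force: [0.3, 0.2, 0.2]
grip_width: 0.0458
```

servo_tool(
  commands=[-1,0,20,0,0,0,0,0,20,0,0,0,0,0,14,0,0,0,0,0,0,0,0,0,0,0,0,0,0,0],
)

```text
time_s: 50.5
tool_pos: [0.523, 0.2463, 0.0114]
tool_rot: [180.0, -0.0, 90.0]
force: [0.5, 1.0, 0.7]
grip_width: 0.046
```

servo_tool(
  commands=[0,0,0,0,0,0,0,0,0,0,0,0,0,0,0,0,0,0,0,0,0,0,0,0],
  jaw=20,
)

```text
time_s: 50.9
tool_pos: [0.523, 0.246, 0.0112]
tool_rot: [179.9, -0.0, 90.0]
force: [-0.2, 0.1, 2.1]
grip_width: 0.0289
```

servo_tool(
  commands=[0,0,-25,0,0,0,0,0,-45,0,0,0,0,0,-45,0,0,0,0,0,-45,0,0,0,0,0,-40,0,0,0,0,0,-20,0,0,0,0,0,0,0,0,0],
)

```text
time_s: 51.6
tool_pos: [0.5239, 0.2472, 0.234]
tool_rot: [179.7, -0.1, 90.0]
force: [1.1, 0.8, -0.9]
grip_width: 0.0285
```

Run:
```python
from h import *
go([.504,-.1975,.225],90)
```

```text
pos [0.5239 0.2472 0.234 ] rot [ 1.7969e+02 -1.0000e-01  8.9970e+01] q7 -43.1 t 51.6 shift [-444.7  -19.8    8.1] |s| 445.2 turn [ 0.31 -0.1  -0.03]
```

servo_tool(
  commands=[-30,-1.5,0,0,0,0,-42,-2,0,0,0,0,-42,-2,0,0,0,0,-42,-2,0,0,0,0,-42,-2,0,0,0,0,-42,-2,0,0,0,0,-42,-2,0,0,0,0,-42,-2,0,0,0,0,-42,-2,0,0,0,0,-42,-2,0,0,0,0],
)

```text
time_s: 52.6
tool_pos: [0.5016, -0.164, 0.2293]
tool_rot: [-179.9, 0.0, 89.9]
force: [-0.3, -0.3, 0.2]
grip_width: 0.029
```

servo_tool(
  commands=[-27,-0.3,8,0,0,0,-9,0,0,0,0,0,0,0,0,0,0,0,0,0,0,0,0,0,0,0,0,0,0,0,0,0,0,0,0,0],
)

```text
time_s: 53.2
tool_pos: [0.503, -0.1964, 0.223]
tool_rot: [180.0, 0.0, 90.1]
force: [-0.4, 0.4, 0.2]
grip_width: 0.0288
```

Run:
```python
from h import *
go([.504,-.1975,.148],90)
```

```text
pos [ 0.503  -0.1964  0.223 ] rot [1.7999e+02 4.0000e-02 9.0130e+01] q7 9.2 t 53.2 shift [-1.  1. 75.] |s| 75.0 turn [0.01 0.04 0.13]
```

servo_tool(
  commands=[0,0.5,30,0,0,0,0,0,30,0,0,0,0,0,15,0,0,0,0,0,0,0,0,0,0,0,0,0,0,0,0,0,0,0,0,0],
)

```text
time_s: 53.8
tool_pos: [0.5042, -0.1982, 0.1492]
tool_rot: [179.9, 0.1, 90.0]
force: [-0.1, 0.8, 0.3]
grip_width: 0.0292
```

servo_tool(
  commands=[0,0,0,0,0,0,0,0,0,0,0,0,0,0,0,0,0,0,0,0,0,0,0,0],
  jaw=46,
)

```text
time_s: 54.2
tool_pos: [0.5032, -0.1982, 0.1479]
tool_rot: [180.0, 0.0, 90.0]
force: [1.0, 0.2, -0.5]
grip_width: 0.0445
```

servo_tool(
  commands=[0,0,-20,0,0,0,0,0,-30,0,0,0,0,0,-30,0,0,0,0,0,0,0,0,0,0,0,0,0,0,0],
)

```text
time_s: 54.7
tool_pos: [0.5033, -0.1983, 0.228]
tool_rot: [180.0, 0.1, 90.0]
force: [-0.8, -0.2, -0.4]
grip_width: 0.0459
```

Run:
```python
from h import *
go([.4938,-.289,.225],63.3)
o=monitor.get_obs()
p,d=read_camera('wrist');save('w15',p)
W=cloud('wrist',d,o);m=np.hypot(W[...,0]-.504,W[...,1]+.2)<.02
print(m.sum(),np.percentile(W[m][:,2],[1,25,50,75,99]).round(3))
```

```text
pos [ 0.5033 -0.1983  0.228 ] rot [1.7996e+02 6.0000e-02 8.9960e+01] q7 9.2 t 54.7 shift [-90.7  -9.4   3.1] |s| 91.2 turn [ 0.05  0.05 26.66]
902 [0.011 0.068 0.082 0.082 0.084]
```

View pics/w15.png

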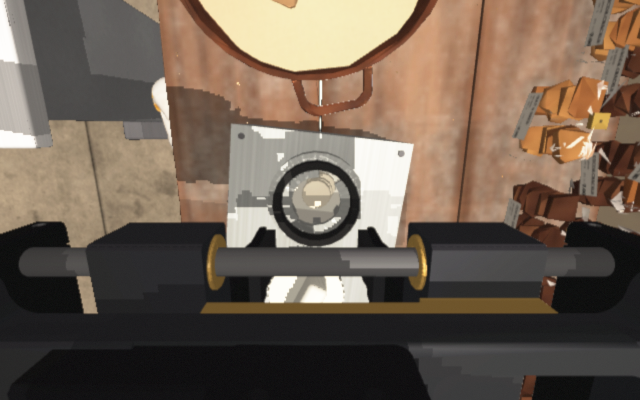

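servo_tool(
  commands=[-25,0,-15,0,0,0,-35,0,-15,0,0,0,-35,0,-15,0,0,0,-35,0,0,0,0,6.7,-30,-5,0,0,0,6.7,0,0,0,0,0,6.7,0,0,0,0,0,6.6,0,0,0,0,0,0,0,0,0,0,0,0,0,0,0,0,0,0],
)

```text
time_s: 55.75
tool_pos: [0.4944, -0.3569, 0.2721]
tool_rot: [-179.9, -0.0, 63.4]
force: [-0.5, 0.1, -0.5]
grip_width: 0.0459
```

Run:
```python
from h import *
o=monitor.get_obs()
p,d=read_camera('wrist');save('w16',p)
W=cloud('wrist',d,o)
print(rect(W,[.494,-.289],.05,.14,.18)[1:]);print(rect(W,[.494,-.289],.05,.118,.134)[1:])
print(rect(W,[.484,-.3783],.03,.126,.15)[1:])
go([.4938,-.289,.20],63.3)
```

```text
(1359, ((0.49365928769111633, -0.28965550661087036), (0.05562518909573555, 0.018184667453169823), 63.16959762573242), np.float32(0.15903412), array([ 0.49468267, -0.2892735 ], dtype=float32))
(3106, ((0.4970358908176422, -0.28541508316993713), (0.08346427977085114, 0.07323531061410904), 50.187652587890625), np.float32(0.12943995), array([ 0.49536058, -0.28765365], dtype=float32))
(598, ((0.48363131284713745, -0.37791720032691956), (0.014528119005262852, 0.043689239770174026), 53.87386703491211), np.float32(0.13379638), array([ 0.48427522, -0.37683433], dtype=float32))
pos [ 0.4945 -0.357   0.2723] rot [-179.97    0.     63.39] q7 -5.1 t 55.8 shift [ 60.5 -31.1  72.3] |s| 99.3 turn [-0.03  0.    0.09]
```

View pics/w16.png

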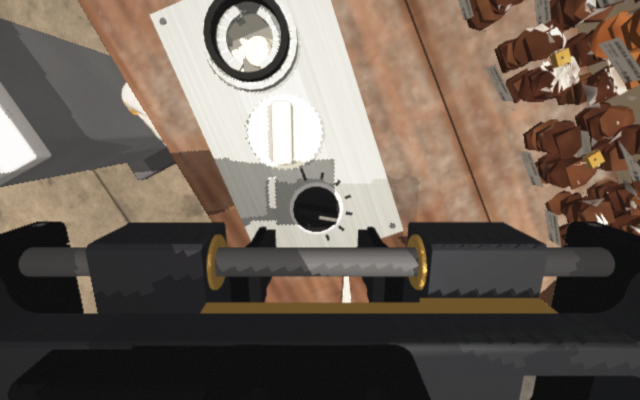

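servo_tool(
  commands=[20,-10,20,0,0,0,30,-16,30,0,0,0,10,-5,25,0,0,0,0,0,0,0,0,0,0,0,0,0,0,0],
)

```text
time_s: 56.3
tool_pos: [0.4938, -0.2907, 0.1982]
tool_rot: [180.0, 0.0, 63.3]
force: [0.4, -0.3, -0.5]
grip_width: 0.0461
```

Run:
```python
from h import *
go([.4937,-.2895,.1325],63.2)
```

```text
pos [ 0.4938 -0.2907  0.1982] rot [1.7998e+02 5.0000e-02 6.3300e+01] q7 -10.3 t 56.3 shift [ 1.1 -0.7 65.7] |s| 65.7 turn [0.02 0.05 0.1 ]
```

servo_tool(
  commands=[1,-0.5,20,0,0,0,0,0,20,0,0,0,0,0,15,0,0,0,0,0,9.5,0,0,0,0,0,0,0,0,0,0,0,0,0,0,0],
)

```text
time_s: 56.9
tool_pos: [0.4944, -0.2891, 0.1339]
tool_rot: [179.9, -0.0, 63.3]
force: [-0.7, 0.4, 0.5]
grip_width: 0.0462
```

servo_tool(
  commands=[0,0,1,0,0,0,0,0,0,0,0,0,0,0,0,0,0,0,0,0,0,0,0,0,0,0,0,0,0,0,0,0,0,0,0,0,0,0,0,0,0,0],
  jaw=8,
  newtons=50,
)

```text
time_s: 57.6
tool_pos: [0.4939, -0.2887, 0.1323]
tool_rot: [180.0, 0.0, 63.3]
force: [-1.0, 0.4, 2.4]
grip_width: 0.0177
```

Run:
```python
from h import *
go([.504,-.1995,.19],63.5)
```

```text
pos [ 0.4939 -0.2887  0.1323] rot [1.7999e+02 1.0000e-02 6.3270e+01] q7 -12.8 t 57.6 shift [ 84.2 -31.1 -57.7] |s| 106.7 turn [ 0.01  0.01 -0.23]
```

servo_tool(
  commands=[0,0,-15,0,0,0,0,0,-25,0,0,0,0,0,-20,0,0,0,15,-5.5,0,0,0,0,22,-8,0,0,0,0,22,-8,0,0,0,0,16,-6,0,0,0,0,9.5,-3.5,0,0,0,0,0,0,0,0,0,0,0,0,0,0,0,0],
)

```text
time_s: 58.6
tool_pos: [0.5039, -0.1999, 0.1919]
tool_rot: [-180.0, 0.0, 63.3]
force: [0.4, -0.6, -0.5]
grip_width: 0.0176
```

servo_tool(
  commands=[0,0,0,0,0,0,0,0,0,0,0,0],
)

```text
time_s: 58.8
tool_pos: [0.5039, -0.2004, 0.1919]
tool_rot: [-180.0, -0.0, 63.2]
force: [0.3, 0.2, -0.9]
grip_width: 0.0179
```

Run:
```python
from h import *
go([.5042,-.199,.17],63.5)
print(monitor.get_obs()['wrist_torque'])
```

```text
pos [ 0.5039 -0.2004  0.1919] rot [-179.99   -0.     63.17] q7 -17.4 t 58.8 shift [ 1.4 -0.4 21.9] |s| 22.0 turn [-0.01 -0.   -0.33]
[-0.04378569 -0.06827136 -0.05902756]
```

servo_tool(
  commands=[1.4,-0.3,10,0,0,0,0,0,10,0,0,0,0,0,8,0,0,0,0,0,8,0,0,0,0,0,5,0,0,0,0,0,2,0,0,0,0,0,0,0,0,0,0,0,0,0,0,0],
)

```text
time_s: 59.6
tool_pos: [0.5048, -0.1979, 0.1494]
tool_rot: [180.0, 0.0, 63.3]
force: [-0.8, 0.6, -0.2]
grip_width: 0.0178
```

Run:
```python
from h import *
go([.5042,-.199,.129],63.5)
print(monitor.get_obs()['wrist_torque'])
```

```text
pos [ 0.5048 -0.1979  0.1494] rot [179.97   0.    63.28] q7 -19.5 t 59.6 shift [-1.2 -0.1 20.4] |s| 20.5 turn [ 0.03  0.   -0.22]
[-0.02634686 -0.10282055 -0.00736804]
```

servo_tool(
  commands=[-1,0,2,0,0,0,0,0,2,0,0,0,0,0,2,0,0,0,0,0,0,0,0,0],
)

```text
time_s: 60.0
tool_pos: [0.5042, -0.1991, 0.1432]
tool_rot: [180.0, 0.0, 63.3]
force: [-0.2, -0.6, 1.8]
grip_width: 0.0177
```

servo_tool(
  commands=[0,0,2,0,0,0,0,0,2,0,0,0,0,0,2,0,0,0,0,0,0,0,0,0],
)

```text
time_s: 60.4
tool_pos: [0.5043, -0.1991, 0.1376]
tool_rot: [180.0, 0.0, 63.3]
force: [-1.4, -0.1, 6.6]
grip_width: 0.0177
```

servo_tool(
  commands=[0,0,2,0,0,0,0,0,2,0,0,0,0,0,2,0,0,0,0,0,2,0,0,0,0,0,0,0,0,0],
)

```text
time_s: 60.9
tool_pos: [0.5044, -0.1991, 0.1306]
tool_rot: [180.0, 0.1, 63.3]
force: [-4.3, -0.4, 12.2]
grip_width: 0.0178
```

servo_tool(
  commands=[0,0,2,0,0,0,0,0,0,0,0,0],
)

```text
time_s: 61.1
tool_pos: [0.5044, -0.1991, 0.1291]
tool_rot: [180.0, 0.1, 63.3]
force: [-5.9, 0.4, 15.1]
grip_width: 0.0177
```

servo_tool(
  commands=[0,0,1.5,0,0,0,0,0,1,0,0,0,0,0,0,0,0,0],
)

```text
time_s: 61.4
tool_pos: [0.5044, -0.1991, 0.1289]
tool_rot: [180.0, 0.2, 63.3]
force: [-12.3, 2.5, 31.8]
grip_width: 0.0177
```

servo_tool(
  commands=[0,0,0,0,0,3,0,0,0,0,0,3,0,0,0,0,0,4,0,0,0,0,0,0],
)

```text
time_s: 61.8
tool_pos: [0.5058, -0.1986, 0.1289]
tool_rot: [179.8, 0.1, 53.3]
force: [-7.3, 2.1, 27.2]
grip_width: 0.0176
```

```bash
python3 -c "
from h import *
o=monitor.get_obs();print(o['force'],o['wrist_torque'],o['tool_rot'],o['tool_pos'])"
```

```text
[-7.29857375  2.1109029  27.20748061] [0.57427621 1.75934693 0.14321423] [1.79809492e+02 6.15603073e-02 5.32613117e+01] [ 0.5058185  -0.19859829  0.1288792 ]
```

servo_tool(
  commands=[0,0,0,0,0,6,0,0,0,0,0,6,0,0,0,0,0,6,0,0,0,0,0,6,0,0,0,0,0,6,0,0,0,0,0,6,0,0,0,0,0,6,0,0,0,0,0,0],
)

```text
time_s: 62.6
tool_pos: [0.5063, -0.199, 0.1289]
tool_rot: [179.8, -0.2, 11.2]
force: [-5.8, 1.0, 24.5]
grip_width: 0.0177
```

```bash
python3 -c "
from h import *
o=monitor.get_obs();print(o['force'],o['wrist_torque'],o['tool_rot'],o['tool_pos'])"
```

```text
[-5.82006657  0.98306247 24.52723052] [ 0.38419493  1.42029046 -0.05838985] [ 1.79772931e+02 -1.63713556e-01  1.11954658e+01] [ 0.50631471 -0.19901906  0.12890005]
```

servo_tool(
  commands=[0,0,0,0,0,5,0,0,0,0,0,5,0,0,0,0,0,4,0,0,0,0,0,0],
)

```text
time_s: 63.0
tool_pos: [0.5063, -0.1993, 0.1289]
tool_rot: [179.8, -0.2, -2.8]
force: [-5.2, 0.2, 23.5]
grip_width: 0.0178
```

```bash
python3 -c "
from h import *
o=monitor.get_obs();print(o['force'],o['wrist_torque'],o['tool_rot'],o['tool_pos'])"
```

```text
[-5.20945667  0.22938996 23.53784118] [0.33885128 1.40029177 0.09797981] [179.80438693  -0.22173386  -2.75390452] [ 0.50630936 -0.19925245  0.1289059 ]
```

servo_tool(
  commands=[0,0,0,0,0,2,0,0,0,0,0,2,0,0,0,0,0,0,0,0,0,0,0,0],
)

```text
time_s: 63.4
tool_pos: [0.5063, -0.1993, 0.1289]
tool_rot: [179.8, -0.2, -6.7]
force: [-6.1, 1.4, 24.3]
grip_width: 0.0179
```

```bash
python3 -c "
from h import *
o=monitor.get_obs();print(o['force'],o['wrist_torque'],o['tool_rot'],o['tool_pos'])"
```

```text
[-6.10295743  1.37762372 24.34860292] [0.3668107  1.38389642 0.24411642] [179.82179439  -0.23037807  -6.66872661] [ 0.50625966 -0.19931309  0.12888746]
```

servo_tool(
  commands=[0,0,0,0,0,2,0,0,0,0,0,0],
)

```text
time_s: 63.6
tool_pos: [0.5063, -0.1994, 0.1289]
tool_rot: [179.8, -0.2, -8.7]
force: [-6.1, 1.0, 22.8]
grip_width: 0.0177
```

```bash
python3 -c "
from h import *
o=monitor.get_obs();print(o['force'],o['wrist_torque'],o['tool_rot'],o['tool_pos'])"
```

```text
[-6.07515823  0.96273471 22.84234495] [0.31633432 1.39907034 0.3075329 ] [179.8207832   -0.23745056  -8.68768097] [ 0.5062513  -0.19936459  0.12888389]
```

servo_tool(
  commands=[0,0,-3,0,0,0,0,0,-3,0,0,0,0,0,-3,0,0,0,0,0,0,0,0,0,0,0,0,0,0,0],
)

```text
time_s: 64.1
tool_pos: [0.5061, -0.1994, 0.1357]
tool_rot: [179.9, -0.3, -8.7]
force: [0.8, -0.6, 10.1]
grip_width: 0.0177
```

Release and let it rise the last 3 mm.

servo_tool(
  commands=[0,0,-2,0,0,0,0,0,0,0,0,0],
)

```text
time_s: 64.3
tool_pos: [0.5061, -0.1994, 0.1374]
tool_rot: [179.9, -0.3, -8.7]
force: [1.7, -0.1, 6.8]
grip_width: 0.0175
```

servo_tool(
  commands=[0,0,0,0,0,0,0,0,0,0,0,0,0,0,0,0,0,0,0,0,0,0,0,0,0,0,0,0,0,0],
  jaw=46,
)

```text
time_s: 64.8
tool_pos: [0.5048, -0.199, 0.1363]
tool_rot: [180.0, -0.1, -8.7]
force: [0.2, 0.3, 5.4]
grip_width: 0.0443
```

servo_tool(
  commands=[0,0,-15,0,0,0,0,0,-30,0,0,0,-10,40,-35,0,0,0,-10,40,-35,0,0,0,-10,20,-35,0,0,0,0,0,0,0,0,0,0,0,0,0,0,0,0,0,0,0,0,0],
)

```text
time_s: 65.6
tool_pos: [0.4616, -0.2858, 0.2794]
tool_rot: [-179.9, 0.1, -8.6]
force: [-0.2, 1.0, 0.2]
grip_width: 0.0456
```

Run:
```python
from h import *
o=monitor.get_obs();print(o['tool_pos'])
p,d=read_camera('wrist');save('w17',p)
W=cloud('wrist',d,o);z=W[...,2]
m=(abs(z-0.1)<0.005);n,l,s,c=cv2.connectedComponentsWithStats(m.astype(np.uint8));k=1+np.argmax(s[1:,4]);m=l==k
print('unit',np.median(z[m]),cv2.minAreaRect(W[m][:,:2].astype(np.float32)))
print('bar',rect(W,[.504,-.2],.05,.145,.19)[1:]);print('flange',rect(W,[.504,-.2],.05,.125,.142)[1:])
print('dial',rect(W,[.484,-.3783],.03,.126,.15)[1:])
```

```text
[ 0.46161198 -0.28575669  0.27938611]
unit 0.10036640857908619 ((0.49362632632255554, -0.2891724705696106), (0.3010948896408081, 0.17051348090171814), 83.60396575927734)
bar (1497, ((0.5058388113975525, -0.19944408535957336), (0.01853424683213234, 0.055337678641080856), 81.70787048339844), np.float32(0.16580051), array([ 0.50655013, -0.20204826], dtype=float32))
flange (2915, ((0.5044715404510498, -0.20016631484031677), (0.0762062594294548, 0.07435885816812515), 24.3942928314209), np.float32(0.13635989), array([ 0.5060844 , -0.20573722], dtype=float32))
dial (655, ((0.48382872343063354, -0.3783240020275116), (0.014309762045741081, 0.043737780302762985), 53.79956817626953), np.float32(0.13387366), array([ 0.4846005 , -0.37744784], dtype=float32))
```

View pics/w17.png

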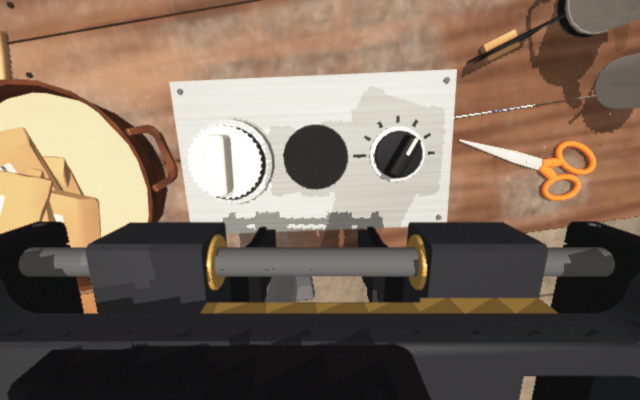

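servo_tool(
  commands=[17,-4,-35,0,0,0,20,-6,-35,0,0,-1.3,18,-6,-33,0,0,-1.3,0,0,0,0,0,0,0,0,0,0,0,0,0,0,0,0,0,0],
)

```text
time_s: 66.25
tool_pos: [0.5177, -0.2788, 0.3815]
tool_rot: [-179.9, 0.2, -6.1]
force: [-0.5, 0.8, -0.9]
grip_width: 0.046
```

Run:
```python
from h import *
o=monitor.get_obs();print(o['tool_pos'],o['tool_rot'],o['force'])
p,d=read_camera('wrist');save('w18',p)
W=cloud('wrist',d,o);z=W[...,2]
m=(abs(z-0.1)<0.005);n,l,s,c=cv2.connectedComponentsWithStats(m.astype(np.uint8));k=1+np.argmax(s[1:,4]);m=l==k
print('unit',np.median(z[m]),cv2.minAreaRect(W[m][:,:2].astype(np.float32)))
print('bar',rect(W,[.504,-.2],.05,.143,.19)[1:]);print('flange',rect(W,[.504,-.2],.06,.125,.143)[1:])
print('dial',rect(W,[.484,-.3783],.03,.126,.15)[1:])
p,d=read_camera('top');save('t18',cv2.resize(p[150:270,140:500],(800,267),interpolation=cv2.INTER_CUBIC))
```

```text
[ 0.51771453 -0.27884989  0.38150876] [-179.94286286    0.18059161   -6.08021288] [-0.54414605  0.76001826 -0.88395327]
unit 0.10024907399169125 ((0.4936404228210449, -0.28915488719940186), (0.3006754219532013, 0.1702946573495865), 83.7271957397461)
bar (729, ((0.5059182047843933, -0.1995556354522705), (0.017955023795366287, 0.056056514382362366), 80.86277770996094), np.float32(0.16575238), array([ 0.5078676, -0.2012326], dtype=float32))
flange (1601, ((0.5051282644271851, -0.20011833310127258), (0.07445038855075836, 0.07520527392625809), 83.08016204833984), np.float32(0.13627613), array([ 0.507856  , -0.20363723], dtype=float32))
dial (343, ((0.48436421155929565, -0.3781242370605469), (0.014068649150431156, 0.043562136590480804), 53.54848861694336), np.float32(0.1337555), array([ 0.48521182, -0.37755597], dtype=float32))
```

View pics/t18.png

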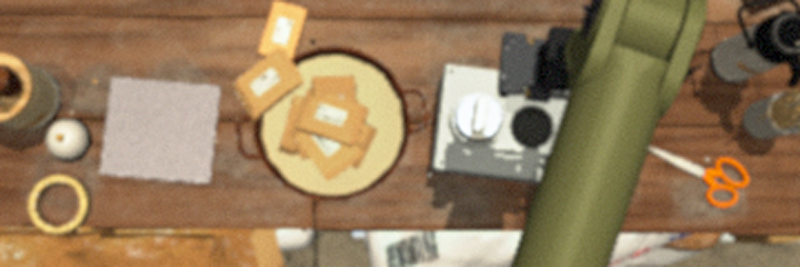

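```bash
python3 -c "
from h import *
print(env.sign_off())"
```

```text
the job is handed in; nothing more can be done
None
```

The dosing unit is loaded, the cap is locked again and the dial is at its fourth click. I handed the job in after about 66 s of the 210 s allowed; it reports no verdict, so what follows is from my own last checks.

**What I did**
- **Dial:** it stood at the first click, so I turned it 90° clockwise to the fourth.
- **Cap off:** I pressed it to its stop, turned it about 68° counterclockwise, lifted it off and stood it on the rubber rest.
- **Tablets:** I put all five through the mouth one by one. One was knocked aside during the run, so I found it again beside the basket and collected it from there.
- **Cap on:** I set it back with the lugs in the slots, pressed it to the stop, turned it clockwise and let it rise.

**What the last checks showed**
- **Cap:** the top of the bar is back at its original height of 166 mm. The bar is 2–3° past the unit's x, against about 12.6° allowed. Its centre sits about 2 mm from where the cap started, so it is not perfectly centred; the limit is 4 mm.
- **Dial:** the bar lies within about 1° of the fourth click, and its line points at the fourth mark.
- **Tablets:** before closing, they stood stacked in the chamber with the top of the stack at 82 mm. The mat is empty.
- **Surroundings:** the packet, bell, tape and scissors look unmoved in the last top view. The chalk sign was hidden behind the arm in that view, so I did not check it at the end. The arm was clear of everything.

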